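Ready the field filter unit for the drive

ROBOT

A 6-joint arm with a two-finger parallel gripper is mounted at the origin on a cart in front of the work surface, level with it; the furniture and walls round the work are solid. World frame = base frame: x ahead of the robot, y to its left, z up, the work surface at z = 0. Lengths are in m, angles in degrees, forces in N, time in s.
With the tool pointing down it reaches from about 0.375 to 0.9 m from the base axis. Payload 3.1 kg.
Tool frame: the origin (TCP) lies midway between the tips of the shut fingers; the grasp point (between the pads) lies 19 mm behind it; x points along the fingers, y is the direction in which the jaws open and shut, and the axes are right-handed (so a half turn about x gives the same grasp; the last joint's range is limited). The gripper opens to 87 mm and grips with 3 to 60 N. Pads are 19 mm wide; open, the fingers measure 117 mm over their backs; the gripper's body (75 mm by 190 mm) begins 51 mm behind the grasp point.
Start: joints at [-10.227, 30.224, 82.088, -0, 67.689, -10.227], TCP at [0.625, 0, 0.223] pointing down, gripper open.
Joint ranges: [-176.69, 176.69], [-43.24, 126.21], [12.49, 139.97], [-82, 262], [0, 151.66], [-163.58, 163.58]. Speed limits (degrees/s): [159.86, 159.86, 180, 180, 180, 180].

INTERFACE

Orientations are given as a 3x3 rotation matrix whose columns are the frame's x, y, z axes.
In Python, from rig import bot gives the robot as it stands.
- The arm moves only by the tool play_rows, never from a script. Its argument "motion" is a list of rows, each a list of 3 entries, a list of its own where there are three numbers: the shift along the tool's x, y, z in mm, then the turn, a rotation vector about the tool's x, y, z in degrees, then the opening, from 0 (shut) to 1 (fully open). A call has 1 to 8 rows; each row is the pose to reach, as a shift and turn from the pose commanded when the call began, along the tool's axes at that moment; what a row does not reach only later rows make up. A row lasts 1/10 s, in which the tool goes at most 50 mm and 8.59 degrees, less where a joint would pass 70% of its speed; a pose out of reach is approached as far as the arm can. A call with a gripper value outside its range is refused whole. The fingers move at their own pace and stop on an object; the grip force is fixed at half the most. Time passes only in rows, so rows that repeat a pose let the fingers close. It gives the time, the measured TCP pose, the force and the opening at its end, in the units of the state.
- bot.read_state(): the state, without advancing time (a new reading comes with each control period).
- bot.capture(name): name is "scene" or "side" or "wrist"; returns a dict with "img" (420x560x3 uint8, blue, green, red), "mtx" (3x3 intrinsics, pixels), "rvec" (rotation vector, rad) and "tvec" (3), from world to camera coordinates, as OpenCV has them. Camera axes: x right, y down, z forward; pixel columns grow to the right and rows downward; lengths in m; the calibration is good to about 2 mm. A picture is of the moment at which its call begins. There is no depth.
- bot.hand_in(): hands the job in, once; it reports no verdict.
The state is a dict: "time_s": time; "joint_positions": joint angles; "qvel": joint speeds; "tau": joint torques, N m; "position": TCP position; "tcp_rot": TCP orientation; "force": force on the tool from outside, world axes, zero at the start; "moment": the same for the moment, N m; "opening": opening from 0.0 (shut) to 1.0 (fully open).
Only numpy, scipy, OpenCV 4.12 (cv2) and the standard library are available. Lean on these libraries where they do the work, as an engineer would, in place of code of your own. Each camera call takes 0.05 s, during which the arm holds its last target.

TASK

Get the filter set ready for the drive to the next sampling site: unscrew the retaining ring from the empty filter housing and set it aside, lay the loose support disk flat in the housing's mouth, then screw the ring back over it, clockwise seen from above, until it is fully home; after that, press the purge plunger right down to its stop and let it rise again. Also snap every loose filter cartridge (one to three of them, in any order, at any time) fully home into a free place of the travel rail, pushing only until it clicks in, and leave the other things on the table where they are.

Things in the scene. Friction and masses are not known exactly. Their poses are not given: they have to be found in the camera images.
- unit: Filter unit, fixed to the table: aluminium base plate 240 x 120 x 10 mm with a grey round housing (white threaded neck on top) and the purge plunger, 120 mm from the housing's axis along +x. Origin: centre of the plate's underside, z up. Neck 50 mm across, three-start right-hand outside thread 57 mm across; 33 mm and more below the rim the housing is wider, up to 80 mm.
- mouth (a point): Centre of the mouth's rim at the top of the neck, 85 mm above the table; z up, x towards the plunger. The mouth is a round recess 44 mm across, 5 mm deep, with a flat ledge on which the disk's underside rests when seated (its top then 1 mm above the rim, its stem point 15 mm above this point).
- disk_stem (a point): Steel perforated support disk, 41 mm across, 6 mm thick, lower edge chamfered, with an upright round lifting stem in its centre, 13 mm in diameter and 28 mm tall (34 mm overall), about 70 g. This point is on the stem's axis, 20 mm above the disk's underside; z up along the stem. Starts loose on the table, stem up.
- ring_mid (a point): Centre of the black retaining ring, half-way up (12 mm above its underside); z up. 67 mm outside, 24 mm high, 60 mm inner diameter, a 4 mm lip at the top with a 32 mm hole (the disk's stem goes through), three inner lugs at the lower edge, about 80 g. Starts on the neck, screwed down, lip up. Screwed home over the disk: this point 7 mm below the mouth point.
- ring: The same ring, origin at its underside. At the start 1.0 to 1.6 rad counter-clockwise (from above) frees it to lift off. Set on at any angle, its middle is 4 mm below to 6 mm above the mouth point; clockwise it sinks 4.3 mm a radian; after 0.7 to 3.4 rad the lip lies on the disk, a little further it is tight. It stays where left, so it may be turned in several grasps; set down lip up.
- plunger_top (a point): Centre of the top of the purge plunger's black round head, 34 mm across, 94 mm above the table when up. Moves with the head.
- plunger (a joint): Travel of the purge plunger in m: 0 up, 0.018 pressed down to its stop. A spring returns it; it takes about 3 N at the start and 7.5 N at the stop.
- rail: Travel rail, fixed to the table: aluminium plate 130 x 200 x 10 mm with three places side by side, 65 mm apart, all empty at the start. Each has two pairs of steel spring clips, 28 to 40 mm either side of its middle along x, reaching 67 mm above the table, with V saddles between them; between the pairs fingers have free space down to 18 mm above the table. Origin: centre of its underside.
- clip_1 (a point): Place 1 of the rail: where the middle of a cartridge's barrel lies when home, 46 mm above the table; x along the barrel, z up. Lay the barrel level over the clips and push straight down: resistance starts 17 mm above home, peaks at about 8 N some 10 to 15 mm above home, then the clips close over the barrel and it rests on the saddles.
- clip_2 (a point): Place 2 of the rail, the middle one, same form as place 1. Beyond the rail, from about x = 0.58 m on, y -0.05 to -0.32 m, stands a block heater about 100 mm high: keep clear of it.
- clip_3 (a point): Place 3 of the rail, same form as place 1.
- cart_1_mid (a point): Filter cartridge 1 (may be absent; all alike): white round barrel 20 mm in diameter with a grey square cap of 30 x 30 mm, 12 mm thick, at each end, 130 mm long overall, 80 g. This point is the middle of the barrel, 15 mm above the table as it lies; x along the barrel. Either way round will do.
- cart_1: The same cartridge 1, origin at the middle of its underside, 15 mm below the barrel's axis.
- cart_2_mid (a point): Filter cartridge 2 (may be absent; all alike): white round barrel 20 mm in diameter with a grey square cap of 30 x 30 mm, 12 mm thick, at each end, 130 mm long overall, 80 g. This point is the middle of the barrel, 15 mm above the table as it lies; x along the barrel. Either way round will do.
- cart_2: The same cartridge 2, origin at the middle of its underside, 15 mm below the barrel's axis.
- cart_3_mid (a point): Filter cartridge 3 (may be absent; all alike): white round barrel 20 mm in diameter with a grey square cap of 30 x 30 mm, 12 mm thick, at each end, 130 mm long overall, 80 g. This point is the middle of the barrel, 15 mm above the table as it lies; x along the barrel. Either way round will do.
- cart_3: The same cartridge 3, origin at the middle of its underside, 15 mm below the barrel's axis.
- tape: Roll of brown tape lying flat, 93 mm across, 48 mm high, a bystander. Origin: centre of its underside.
- pestle: White pestle lying, 115 mm long, a bystander. Origin: centre of its underside.
- glass_rod: Glass stirring rod lying near the table's front edge, 130 mm long along its y, 6 mm thick, a bystander. Origin: centre of its underside.
Not all that is in view belongs to the job. Leave any blue look-alike of the cart_3 alone.

How it is judged:
By the outcome, as a careful person would: the job done as asked, in the order asked, and still so for the second after the job is handed in, with the robot touching nothing.
Of cart_1, cart_2, cart_3 only 1 to 3 are there at a start; the rules pass over those that are not, and their reading is None.
At some moment in a run one of ring, disk, cart_1, cart_2, cart_3 may be knocked a few centimetres aside while the robot is not near it.
It also fails if it takes over 210 s, if anything falls off the work surface, if the arm or the gripper's body presses on something with over 40 N, if the wrist force passes 120 N, or if a joint passes its speed limit or range.

## Working session

There is one attempt and no reset: what is moved stays moved. The work goes in short steps, Python scripts to look and compute and a tool call to move; the robot and the scene stay as the last step left them, time stands still between calls to the robot, and variables do not carry over. Pictures are saved under pics/ and viewed, and the job is handed in when it is done.

Besides the shell and the picture viewer there is one more tool, called by a JSON object that holds its "name" and its "arguments". play_rows: Moves the arm, as the interface text tells. Its arguments: {"type":"object","properties":{"motion":{"type":"array"}},"required":["motion"]}

```bash
ls; mkdir -p pics; python3 - <<'E'
from rig import bot
import cv2
s=bot.read_state()
for k,v in s.items(): print(k,v)
for n in ("scene","side","wrist"):
    c=bot.capture(n); cv2.imwrite(f"pics/a_{n}.png",c["img"]); print(n,c["mtx"].tolist() if hasattr(c["mtx"],'tolist') else c["mtx"],c["rvec"],c["tvec"])
E
```

```text
pics
time_s 0.0
joint_positions [-1.02277005e+01  3.02784502e+01  8.21544098e+01  1.25085347e-03
  6.76878118e+01 -1.02272695e+01]
qvel [ 0.07055002  0.03357765 -0.0604048  -0.04012945 -0.07819065 -0.04234244]
tau [-5.45745443e-04 -4.40045428e+01 -1.76593530e+01  6.32597599e-02
  5.83207863e-02 -1.53719384e-04]
position [6.24294609e-01 1.58599326e-04 2.21588119e-01]
tcp_rot [[-2.06906535e-03  9.99997859e-01 -1.62399811e-05]
 [ 3.93839490e-04 -1.54251332e-05 -9.99999922e-01]
 [-9.99997782e-01 -2.06907158e-03 -3.93806731e-04]]
force [ 0.55230163 -0.30624339 -0.72349237]
moment [-0.00625205 -0.02795171 -0.02097822]
opening 1.0036818989088618
scene [[493.48319851337294, 0.0, 269.54141925377684], [0.0, 493.48319851337294, 206.64970826496437], [0.0, 0.0, 1.0]] [ 1.03006204 -2.09949782  1.25719666] [0.33077053 0.25722125 1.22096252]
side [[456.66930219483993, 0.0, 281.7213040658377], [0.0, 456.66930219483993, 212.8513618667454], [0.0, 0.0, 1.0]] [ 1.92315233 -0.20769658  0.15694241] [-0.53267335  0.13906993  1.2995619 ]
wrist [[297.09865937270644, 0.0, 281.5466554671201], [0.0, 297.09865937270644, 209.31439803173689], [0.0, 0.0, 1.0]] [-2.87853538e+00 -8.50409138e-04  2.21057315e-03] [-0.6246988  -0.03018001  0.39050178]
```

View pics/a_scene.png

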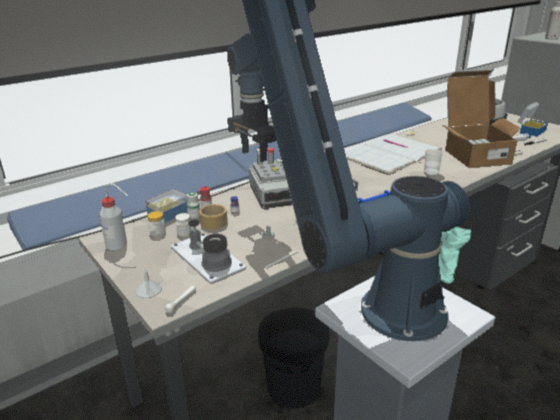

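View pics/a_side.png

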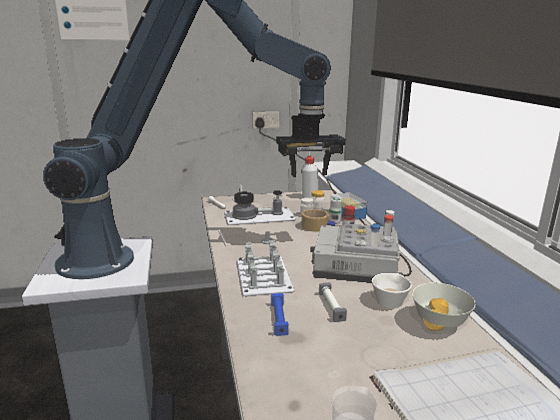

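View pics/a_wrist.png

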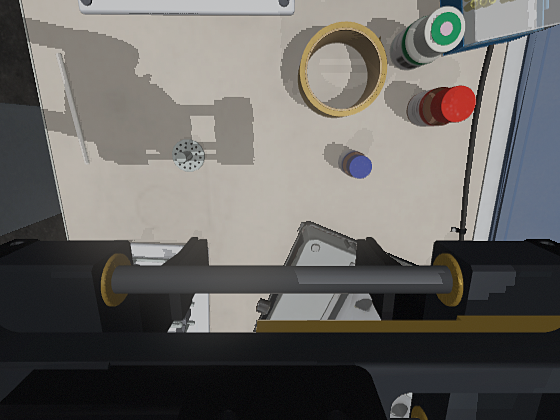

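```bash
cat > h.py <<'E'
import numpy as np,cv2
from rig import bot
def cam(c):
    R,_=cv2.Rodrigues(np.array(c["rvec"],float)); return np.array(c["mtx"],float),R,np.array(c["tvec"],float).ravel()
def toplane(c,uv,z):
    K,R,t=cam(c); o=-R.T@t; d=R.T@np.linalg.inv(K)@np.array([uv[0],uv[1],1.]); s=(z-o[2])/d[2]; return o+s*d
def proj(c,P):
    p,_=cv2.projectPoints(np.array(P,float).reshape(-1,3),np.array(c["rvec"],float),np.array(c["tvec"],float),np.array(c["mtx"],float),None); return p.reshape(-1,2)
def shot(n,f):
    c=bot.capture(n); cv2.imwrite(f"pics/{f}.png",c["img"]); return c
def crop(c,f,x0,y0,x1,y1,k):
    cv2.imwrite(f"pics/{f}.png",cv2.resize(c["img"][y0:y1,x0:x1],None,fx=k,fy=k,interpolation=cv2.INTER_CUBIC))
def st():
    s=bot.read_state(); print(round(s["time_s"],2),np.round(s["position"],4),"F",np.round(s["force"],1),"M",np.round(s["moment"],2),"op",round(s["opening"],3)); print(np.round(s["tcp_rot"],3).tolist(), np.round(s["joint_positions"],1)); return s
E
python3 - <<'E'
from h import *
c=bot.capture("side"); crop(c,"b_side",190,180,460,350,2.9)
c2=bot.capture("scene"); crop(c2,"b_scene",80,140,340,320,3)
w=bot.capture("wrist")
for n,c_,uv in [("rail?",c,(265,275)),("cart",c,(332,300)),("blue",c,(279,315)),("house",c,(244,212)),]:
    print(n,toplane(c_,uv,0.015))
print("disk",toplane(w,(188,155),0.006), "rod",toplane(w,(75,105),0.003),"tape",toplane(w,(343,70),0.048))
print(toplane(w,(85,5),.01),toplane(w,(293,10),.01))
for uv in [(0,0),(560,0),(0,240),(560,240)]: print(toplane(w,uv,0))
E
```

```text
rail? [ 0.45496732 -0.20301631  0.015     ]
cart [ 0.58842853 -0.35772502  0.015     ]
blue [ 0.45086184 -0.3939326   0.015     ]
house [0.46900216 0.27676993 0.015     ]
disk [0.50760586 0.04131587 0.006     ] rod [0.37424954 0.10096827 0.003     ] tape [0.68915749 0.13217904 0.048     ]
[0.40869546 0.20465515 0.01      ] [0.63780651 0.19985937 0.01      ]
[0.30795387 0.21309131 0.        ]
[ 9.38490337e-01  2.13173742e-01 -5.55111512e-17]
[ 0.23699312 -0.07499373  0.        ]
[ 1.00871472 -0.0745025   0.        ]
```

View pics/b_side.png

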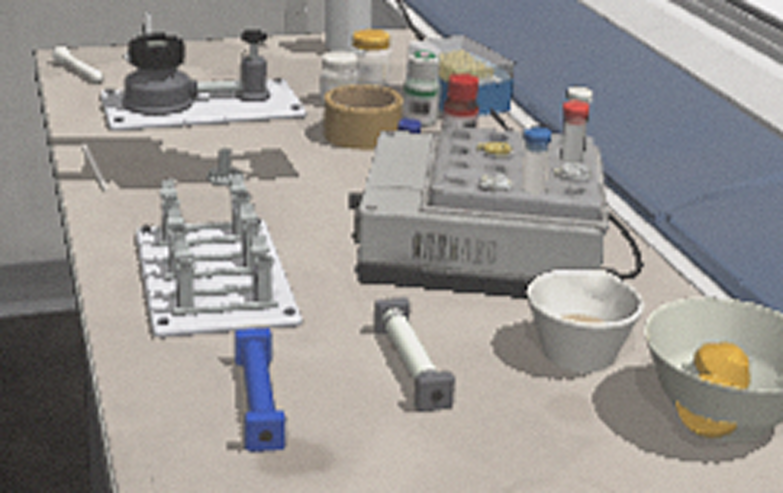

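View pics/b_scene.png

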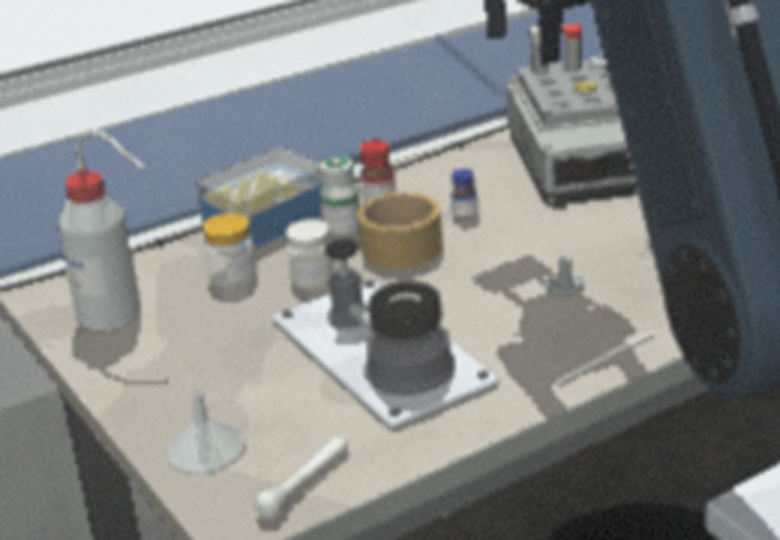

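{"name": "play_rows", "arguments": {"motion": [[[-10, -30, -50], [0, 0, 0], 1], [[-20, -60, -90], [0, 0, 0], 1], [[-30, -95, -130], [0, 0, 0], 1], [[-30, -95, -130], [0, 0, 0], 1], [[-30, -95, -130], [0, 0, 0], 1], [[-30, -95, -130], [0, 0, 0], 1]]}}

```text
time_s: 0.9
position: [0.531, 0.1295, 0.2527]
tcp_rot: [[0.002, 1.0, 0.0], [-0.001, 0.0, -1.0], [-1.0, 0.002, 0.001]]
force: [0.3, 0.3, 0.8]
opening: 0.996
```

```bash
python3 - <<'E'
from h import *
st()
c=shot("wrist","c_wrist"); K,R,t=cam(c); print("campos",-R.T@t)
s=shot("side","c_side"); shot("scene","c_scene")
E
```

```text
0.9 [0.531  0.1295 0.2527] F [0.3 0.3 0.8] M [ 0.03 -0.01  0.02] op 0.996
[[0.002, 1.0, 0.0], [-0.001, 0.0, -1.0], [-1.0, 0.002, 0.001]] [ 2.  22.1 91.4 -0.  66.4  2. ]
campos [0.53136363 0.20217313 0.41492007]
```

View pics/c_wrist.png

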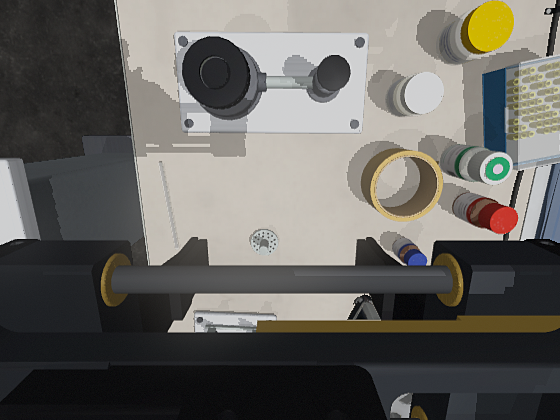

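```bash
python3 - <<'E'
from h import *
c=bot.capture("wrist"); im=c["img"]
for uv in [(183,42),(359,42),(189,124),(354,124)]: print(toplane(c,uv,.010))
P=np.mean([toplane(c,uv,.010) for uv in [(183,42),(359,42),(189,124),(354,124)]],0); print("plate",P)
g=im.max(2); m=(g<45).astype(np.uint8)
n,l,s,ce=cv2.connectedComponentsWithStats(m)
for i in range(1,n):
    if s[i,4]>400: print(s[i],ce[i])
crop(c,"c_crop",160,20,380,140,3.5)
E
```

```text
[0.41175093 0.30435192 0.01      ]
[0.62710171 0.30406362 0.01      ]
[0.4111168  0.20791645 0.01      ]
[0.62697356 0.20759908 0.01      ]
plate [0.51923575 0.25598277 0.01      ]
[    0     0   131   160 12102] [63.33316807 74.96273343]
[ 182   36   68   73 2745] [211.07431694  67.7428051 ]
[  0 140  52  24 472] [ 26.51271186 153.58262712]
[ 348  233  212   87 8700] [484.71517241 282.60425287]
[356 237  53  30 437] [379.29061785 258.62471396]
[    0   239   560   181 50844] [192.67846747 352.57432539]
[390 393  60  27 876] [429.58105023 405.18721461]
[ 473  393   87   27 2244] [517.84180036 406.34180036]
```

View pics/c_crop.png

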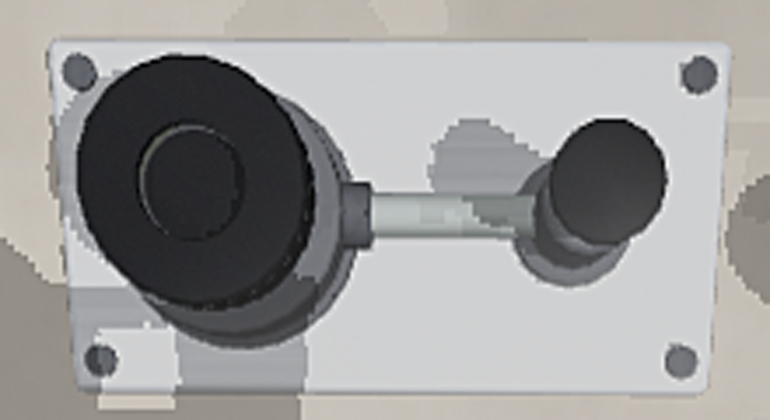

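```bash
python3 - <<'E'
from h import *
c=bot.capture("wrist"); print("hole",toplane(c,(214.8,72),.088),"plunger",toplane(c,(333.7,71.7),.094))
print(toplane(c,(160+78/3.5,72),.09),toplane(c,(160+312/3.5,72),.09))
P=np.array([.5192,.2560,0])
print("exp",P+[-.06,0,0])
s=bot.capture("side");crop(s,"c_sidec",210,170,330,240,6)
print(proj(s,[[.4592,.256,.085+.0],[.4592,.256,.09]]))
E
```

```text
hole [0.46447659 0.25721162 0.088     ] plunger [0.58373915 0.2562762  0.094     ]
[0.4322112  0.25691964 0.09      ] [0.49940683 0.25681586 0.09      ]
exp [0.4592 0.256  0.    ]
[[241.68187043 195.51429397]
 [241.65100708 194.15750666]]
```

View pics/c_sidec.png

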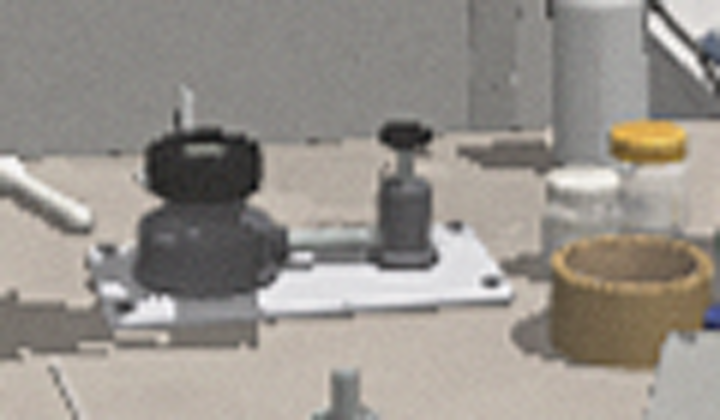

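{"name": "play_rows", "arguments": {"motion": [[[20, -40, -25], [0, 0, 0], 1], [[30, -66, -45], [0, 0, 0], 1], [[30, -66, -45], [0, 0, 0], 1], [[30, -66, -45], [0, 0, 0], 1]]}}

```text
time_s: 1.6
position: [0.4643, 0.175, 0.2225]
tcp_rot: [[0.0, 1.0, 0.001], [-0.0, 0.001, -1.0], [-1.0, 0.0, 0.0]]
force: [0.0, -0.6, 0.4]
opening: 1.006
```

```bash
python3 - <<'E'
from h import *
st()
s=bot.capture("side");print("side exp (244.2,195)",proj(s,[[.465,.257,.088]]))
c=shot("wrist","d_wrist"); print(proj(c,[[.465,.257,.088]])); print(proj(c,[[.584,.2565,.094]]))
E
```

```text
1.6 [0.4643 0.175  0.2225] F [ 0.  -0.6  0.4] M [-0.04 -0.02  0.02] op 1.006
[[0.0, 1.0, 0.001], [-0.0, 0.001, -1.0], [-1.0, 0.0, 0.0]] [  7.7  20.3 100.3  -0.   59.4   7.7]
side exp (244.2,195) [[243.26857654 194.51173377]]
[[279.96492785 118.70420379]]
[[406.66287321 119.08661326]]
```

View pics/d_wrist.png

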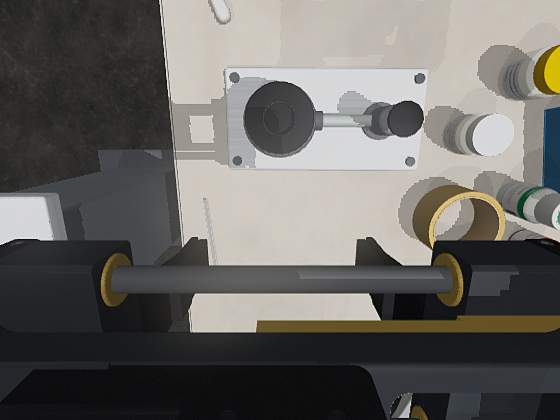

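```bash
python3 - <<'E'
from h import *
c=bot.capture("wrist"); im=c["img"].copy()
g=im.max(2); m=((g<55)).astype(np.uint8); m[:70]=0;m[165:]=0;m[:,:235]=0;m[:,430:]=0
n,l,s,ce=cv2.connectedComponentsWithStats(m)
for i in range(1,n):
    if s[i,4]>200: print(s[i],ce[i], toplane(c,ce[i],.09))
crop(c,"d_crop",225,70,435,170,3.7)
E
```

```text
(no output)
```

View pics/d_crop.png

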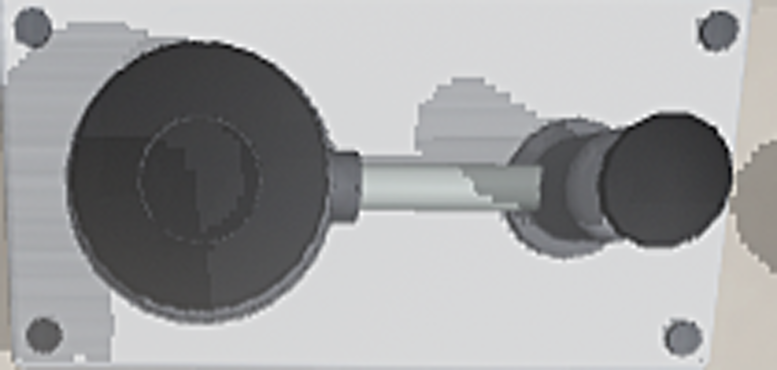

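{"name": "play_rows", "arguments": {"motion": [[[0, 0, -45], [0, 0, 0], 1], [[0, 0, -82], [0, 0, 0], 1], [[40, 0, -82], [0, 0, 0], 1], [[90, 0, -82], [0, 0, 0], 1], [[130, 0, -82], [0, 0, 0], 1], [[150, 0, -82], [0, 0, 0], 1], [[161, 0, -82], [0, 0, 0], 1], [[161, 0, -82], [0, 0, 0], 1]]}}

```text
time_s: 2.55
position: [0.4645, 0.2565, 0.0605]
tcp_rot: [[-0.001, 1.0, -0.001], [-0.0, -0.001, -1.0], [-1.0, -0.001, 0.001]]
force: [-0.4, -0.2, 0.7]
opening: 1.001
```

{"name": "play_rows", "arguments": {"motion": [[[0, 0, 0], [0, 0, 0], 0.8], [[0, 0, 0], [0, 0, 0], 0.7], [[0, 0, 0], [0, 0, 0], 0.6], [[0, 0, 0], [0, 0, 0], 0.6]]}}

```text
time_s: 2.95
position: [0.4646, 0.2572, 0.0628]
tcp_rot: [[0.002, 1.0, 0.0], [0.001, 0.0, -1.0], [-1.0, 0.002, -0.001]]
force: [-0.2, 0.2, 4.2]
opening: 0.765
```

{"name": "play_rows", "arguments": {"motion": [[[-0.5, 0, 0], [-7, 0, 0], 0.5], [[-1.1, 0, 0], [-14, 0, 0], 0.5], [[-1.6, 0, 0], [-21, 0, 0], 0.5], [[-2.1, 0, 0], [-28, 0, 0], 0.5], [[-2.6, 0, 0], [-35, 0, 0], 0.5], [[-2.6, 0, 0], [-35, 0, 0], 0.5]]}}

```text
time_s: 3.55
position: [0.4639, 0.2571, 0.0645]
tcp_rot: [[0.0, 0.819, 0.574], [0.0, 0.574, -0.819], [-1.0, 0.0, 0.0]]
force: [-0.9, -0.9, -1.0]
opening: 0.764
```

```bash
python3 - <<'E'
from h import *
st()
c=shot("wrist","e_wrist");c=bot.capture("side"); crop(c,"e_side",200,120,360,240,5)
E
```

```text
3.55 [0.4639 0.2571 0.0645] F [-0.9 -0.9 -1. ] M [ 0.06 -0.02 -0.01] op 0.764
[[0.0, 0.819, 0.574], [0.0, 0.574, -0.819], [-1.0, 0.0, 0.0]] [ 16.9  37.1 103.   -0.   40.  -18.1]
```

View pics/e_side.png

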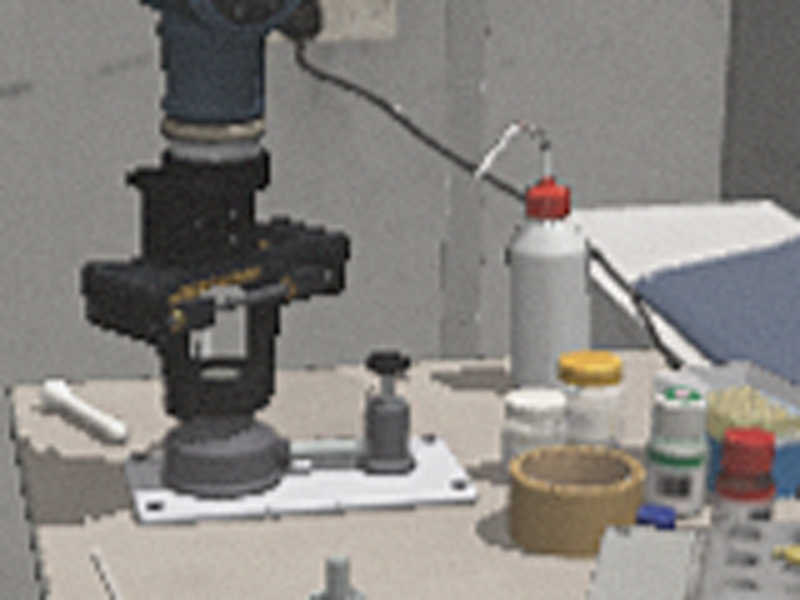

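{"name": "play_rows", "arguments": {"motion": [[[-0.6, 0, 0], [-8, 0, 0], 0.5], [[-1.2, 0, 0], [-16, 0, 0], 0.5], [[-1.8, 0, 0], [-24, 0, 0], 0.5], [[-2.4, 0, 0], [-32, 0, 0], 0.5], [[-3.0, 0, 0], [-40, 0, 0], 0.5], [[-3.6, 0, 0], [-48, 0, 0], 0.5], [[-4.2, 0, 0], [-56, 0, 0], 0.5], [[-4.8, 0, 0], [-64, 0, 0], 0.5]]}}

```text
time_s: 4.45
position: [0.4631, 0.2568, 0.0689]
tcp_rot: [[-0.002, -0.16, 0.987], [-0.001, 0.987, 0.16], [-1.0, -0.0, -0.002]]
force: [-1.5, -0.9, -0.1]
opening: 0.766
```

{"name": "play_rows", "arguments": {"motion": [[[-0.6, 0, 0], [-4, 0, 0], 0.5], [[-4, 0, 0], [-4, 0, 0], 0.5], [[-8, 0, 0], [-4, 0, 0], 0.5], [[-8, 0, 0], [-4, 0, 0], 0.5]]}}

```text
time_s: 4.85
position: [0.4643, 0.2571, 0.0776]
tcp_rot: [[0.001, -0.223, 0.975], [0.0, 0.975, 0.223], [-1.0, -0.0, 0.001]]
force: [-0.3, -0.6, -0.8]
opening: 0.763
```

```bash
python3 - <<'E'
from h import *
st()
c=bot.capture("side"); crop(c,"f_side",200,120,360,240,5)
E
```

```text
4.85 [0.4643 0.2571 0.0776] F [-0.3 -0.6 -0.8] M [ 0.04  0.01 -0.01] op 0.763
[[0.001, -0.223, 0.975], [0.0, 0.975, 0.223], [-1.0, -0.0, 0.001]] [ 16.9  35.7 102.6  -0.   41.6 -86. ]
```

View pics/f_side.png

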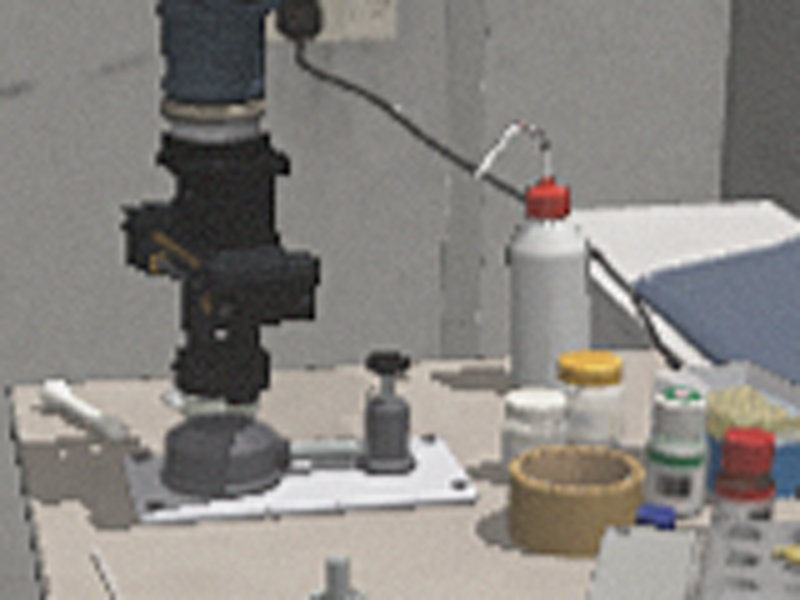

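{"name": "play_rows", "arguments": {"motion": [[[-40, 0, 0], [0, 0, 0], 0.5], [[-60, 0, 0], [0, 0, 0], 0.5], [[-60, -40, 15], [0, 0, 0], 0.5], [[-60, -85, 30], [0, 0, 0], 0.5], [[-60, -131, 48], [0, 0, 0], 0.5], [[-30, -131, 48], [0, 0, 0], 0.5], [[10, -131, 48], [0, 0, 0], 0.5], [[50, -131, 48], [0, 0, 0], 0.5]]}}

```text
time_s: 5.7
position: [0.5418, 0.1396, 0.0265]
tcp_rot: [[0.004, -0.222, 0.975], [0.0, 0.975, 0.222], [-1.0, -0.0, 0.004]]
force: [1.0, -0.6, -1.2]
opening: 0.767
```

```bash
python3 - <<'E'
from h import *
st()
c=bot.capture("side"); crop(c,"g_side",210,150,370,270,5); print(proj(c,[[.54,.14,0],[.54,.107,0.0],[.54,.107,.03]]))
shot("wrist","g_wrist")
E
```

```text
5.7 [0.5418 0.1396 0.0265] F [ 1.  -0.6 -1.2] M [ 0.12 -0.01  0.01] op 0.767
[[0.004, -0.222, 0.975], [0.0, 0.975, 0.222], [-1.0, -0.0, 0.004]] [  3.   42.1  99.6   0.   38.  -99.9]
[[270.84655509 228.68080162]
 [272.82341521 232.44882184]
 [272.8458556  224.03727351]]
```

View pics/g_side.png

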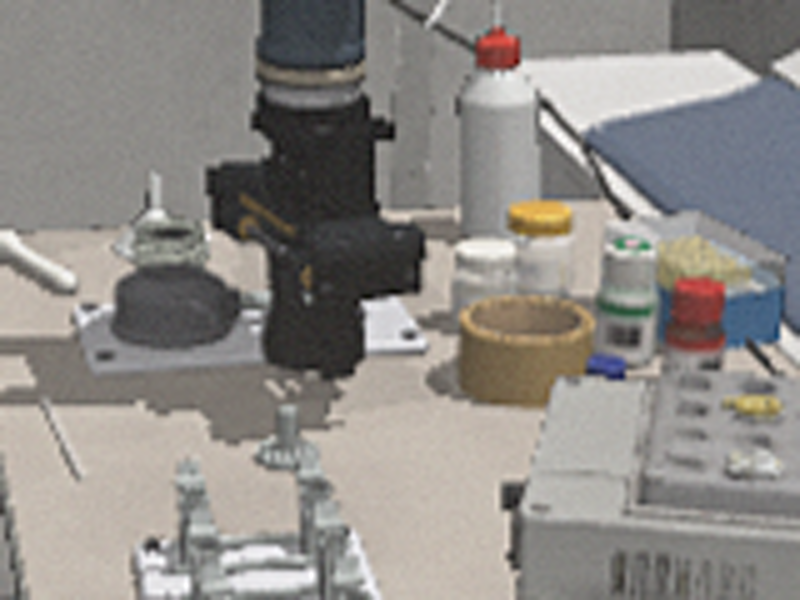

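View pics/g_wrist.png

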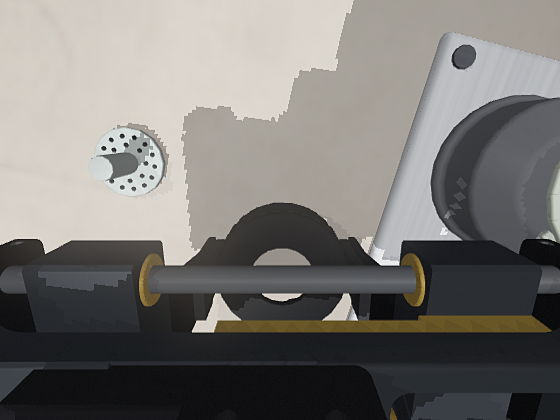

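{"name": "play_rows", "arguments": {"motion": [[[12, 0, 0], [0, 0, 0], 0.5], [[19, 0, 0], [0, 0, 0], 0.5], [[22, 0, 0], [0, 0, 0], 0.5], [[22, 0, 0], [0, 0, 0], 0.5], [[22, 0, 0], [0, 0, 0], 0.5]]}}

```text
time_s: 6.3
position: [0.541, 0.1404, 0.0061]
tcp_rot: [[0.002, -0.225, 0.974], [0.0, 0.974, 0.225], [-1.0, -0.0, 0.002]]
force: [0.3, 0.1, -1.4]
opening: 0.769
```

{"name": "play_rows", "arguments": {"motion": [[[1.5, 0, 0], [0, 0, 0], 0.5], [[3, 0, 0], [0, 0, 0], 0.5], [[3, 0, 0], [0, 0, 0], 0.5], [[3, 0, 0], [0, 0, 0], 0.5]]}}

```text
time_s: 6.7
position: [0.5402, 0.1402, 0.0019]
tcp_rot: [[-0.0, -0.225, 0.974], [-0.0, 0.974, 0.225], [-1.0, 0.0, -0.0]]
force: [0.1, 0.0, -1.8]
opening: 0.769
```

Release gently and rise; both fingers open slightly.

{"name": "play_rows", "arguments": {"motion": [[[0, 0, 0], [0, 0, 0], 0.82], [[0, 0, 0], [0, 0, 0], 0.9], [[0, 0, 0], [0, 0, 0], 1], [[-15, 0, 0], [0, 0, 0], 1], [[-50, 0, 0], [0, 0, 0], 1], [[-100, 0, 0], [0, 0, 0], 1], [[-140, 0, 0], [0, 0, 0], 1], [[-180, 0, 0], [0, 0, 0], 1]]}}

```text
time_s: 7.5
position: [0.54, 0.1402, 0.185]
tcp_rot: [[0.001, -0.225, 0.974], [0.0, 0.974, 0.225], [-1.0, -0.0, 0.001]]
force: [1.2, 0.3, -0.5]
opening: 0.998
```

```bash
python3 - <<'E'
from h import *
st()
c=bot.capture("side"); crop(c,"h_side",210,150,370,270,5)
shot("wrist","h_wrist")
E
```

```text
7.5 [0.54   0.1402 0.185 ] F [ 1.2  0.3 -0.5] M [ 0.11 -0.07 -0.03] op 0.998
[[0.001, -0.225, 0.974], [0.0, 0.974, 0.225], [-1.0, -0.0, 0.001]] [  3.1  27.8  94.1   0.   58.  -99.9]
```

View pics/h_side.png

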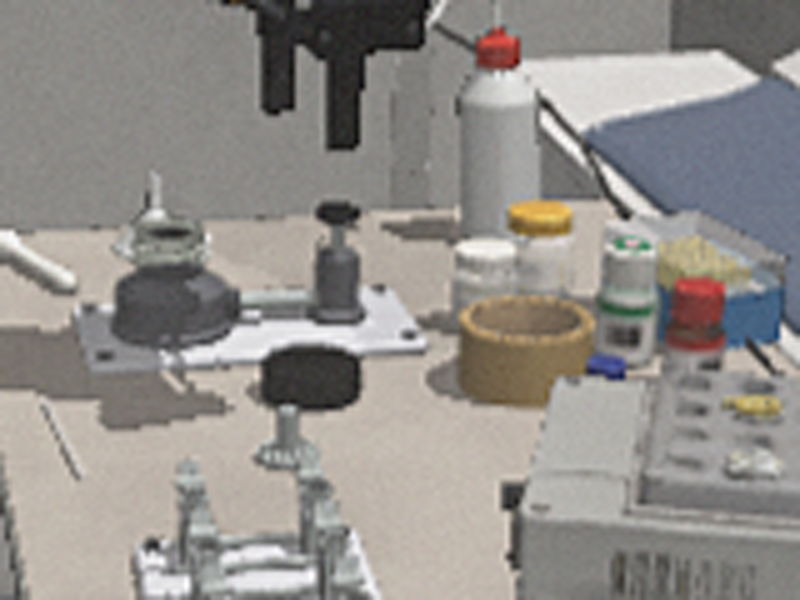

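View pics/h_wrist.png

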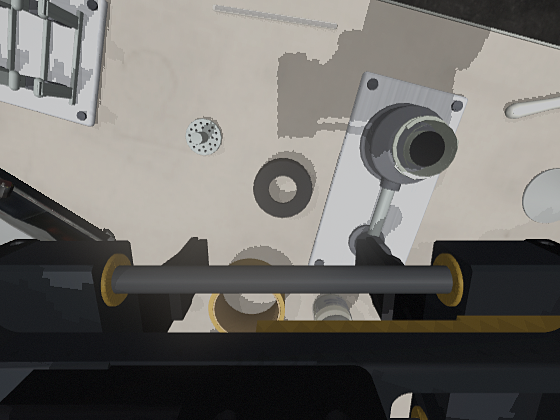

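```bash
python3 - <<'E'
from h import *
c=bot.capture("wrist"); im=c["img"]
crop(c,"h_c1",360,90,470,190,6); crop(c,"h_c2",180,110,320,225,5)
g=im.max(2); m=(g<75).astype(np.uint8); m[:145]=0;m[222:]=0;m[:,:245]=0;m[:,315:]=0
n,l,s,ce=cv2.connectedComponentsWithStats(m)
for i in range(1,n):
    if s[i,4]>200: print(s[i],ce[i], toplane(c,ce[i],.024))
K,R,t=cam(c); print("campos",-R.T@t)
E
```

```text
[254 158  59  60 588] [292.53061224 180.18537415] [0.52859062 0.15047869 0.024     ]
campos [0.47315491 0.1256758  0.35022963]
```

View pics/h_c1.png

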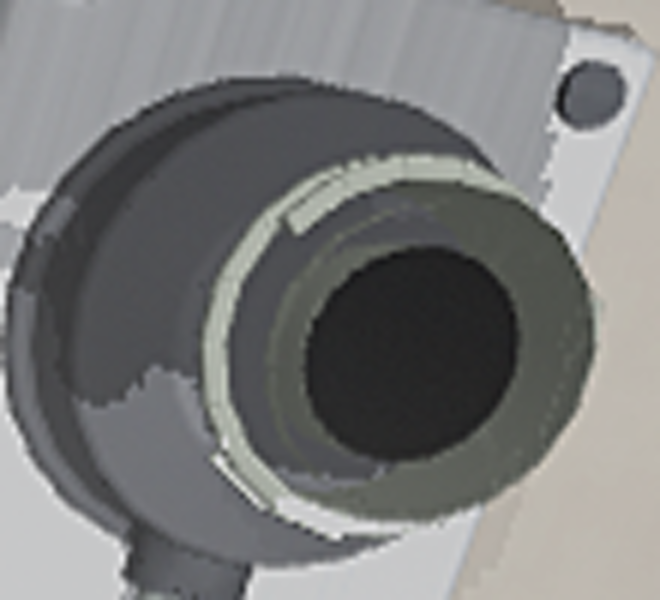

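View pics/h_c2.png

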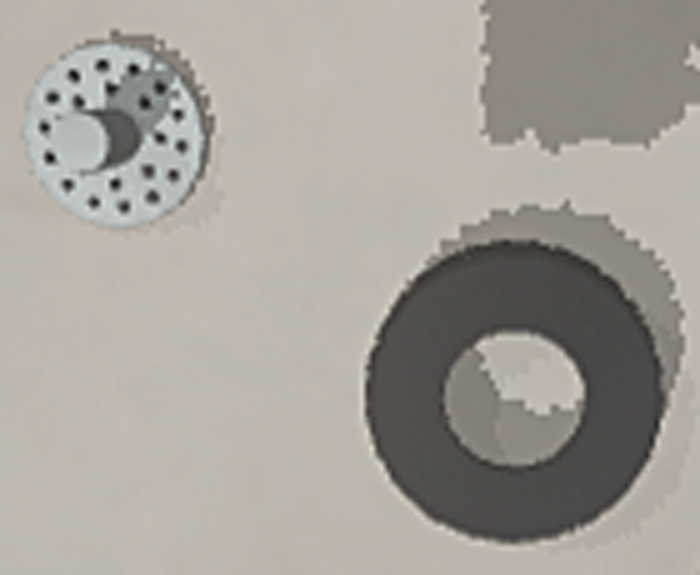

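```bash
python3 - <<'E'
from h import *
c=bot.capture("wrist")
print("disk",toplane(c,(203.2,136.8),.006),"stem",toplane(c,(196,138.2),.034),"ring",toplane(c,(283,189.6),.024))
print("mouth",toplane(c,(428.8,148.3),.085),toplane(c,(412/6+360,353/6+90),.080))
for P in ([.4643,.2568,.085],[.4643,.2568,.080]): print((proj(c,[P])-[360,90])*6)
E
```

```text
disk [0.50321273 0.04252612 0.006     ] stem [0.50372239 0.04233154 0.034     ] ring [0.53805389 0.14221891 0.024     ]
mouth [0.46144977 0.25413636 0.085     ] [0.461711   0.25663242 0.08      ]
[[423.1365814  373.48012116]]
[[406.84445838 370.61268698]]
```

{"name": "play_rows", "arguments": {"motion": [[[0, -45, -28], [7, 0, 0], 0.5], [[0, -88.7, -55.9], [13, 0, 0], 0.5], [[0, -88.7, -55.9], [13, 0, 0], 0.5], [[45, -88.7, -55.9], [13, 0, 0], 0.5], [[90, -88.7, -55.9], [13, 0, 0], 0.5], [[120, -88.7, -55.9], [13, 0, 0], 0.5], [[130, -88.7, -55.9], [13, 0, 0], 0.5], [[130, -88.7, -55.9], [13, 0, 0], 0.5]]}}

```text
time_s: 8.5
position: [0.5042, 0.0418, 0.0501]
tcp_rot: [[-0.005, -0.001, 1.0], [0.001, 1.0, 0.001], [-1.0, 0.001, -0.005]]
force: [-0.1, 0.3, -0.2]
opening: 0.505
```

```bash
python3 - <<'E'
from h import *
st()
c=bot.capture("side"); crop(c,"i_side",210,170,330,270,6); print(proj(c,[.5055,.041,.034]))
shot("wrist","i_wrist")
E
```

```text
8.5 [0.5042 0.0418 0.0501] F [-0.1  0.3 -0.2] M [ 0.1  -0.11 -0.05] op 0.505
[[-0.005, -0.001, 1.0], [0.001, 1.0, 0.001], [-1.0, 0.001, -0.005]] [ -7.9  37.6 106.6   0.   36.1 -98. ]
[[266.31822117 231.42858595]]
```

View pics/i_side.png

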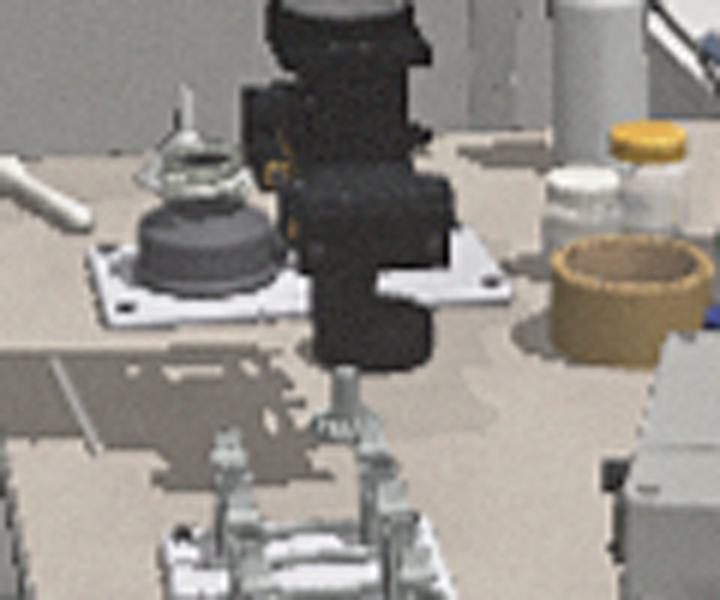

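View pics/i_wrist.png

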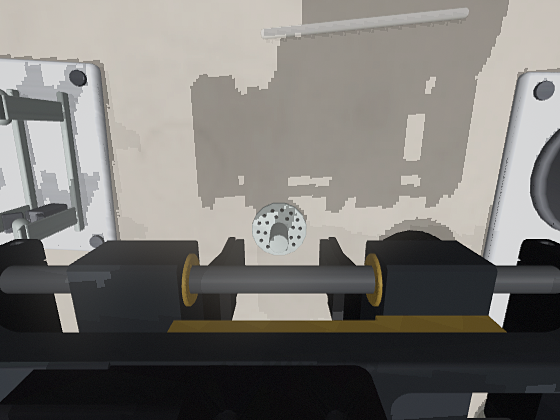

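```bash
python3 - <<'E'
from h import *
c=bot.capture("wrist"); crop(c,"i_c",240,195,320,265,8)
print(toplane(c,(279,236),.034),toplane(c,(279,228),.006)); print(proj(c,[[.5042,.0418,.034],[.5042,.0418,.006]]))
s=bot.capture("side"); print(toplane(s,(267.5,232),.034))
E
```

```text
[0.50242302 0.04123622 0.034     ] [0.50650966 0.04102148 0.006     ]
[[279.87462373 238.58533966]
 [280.05062808 225.03287972]]
[0.50825318 0.03578334 0.034     ]
```

View pics/i_c.png

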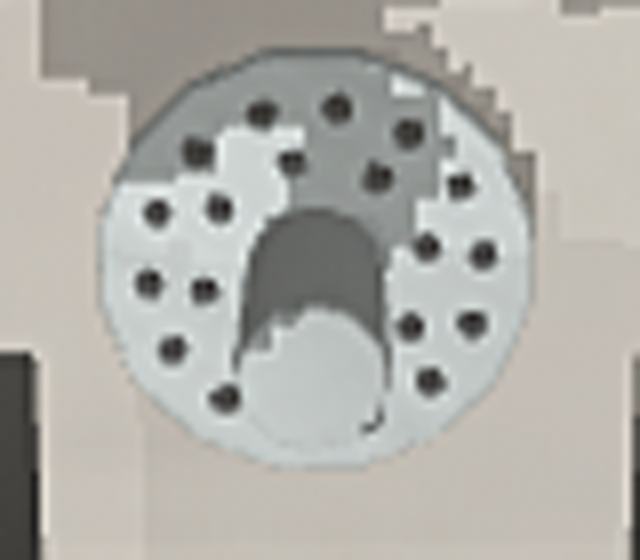

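```bash
python3 - <<'E'
from h import *
st()
E
```

```text
8.7 [0.5069 0.0413 0.0533] F [0.4 0.1 0.3] M [ 0.14 -0.06  0.01] op 0.499
[[0.003, -0.0, 1.0], [-0.0, 1.0, 0.0], [-1.0, -0.0, 0.003]] [ -8.   37.3 106.5   0.   36.  -98. ]
```

{"name": "play_rows", "arguments": {"motion": [[[20, 0, 0.5], [0, 0, 0], 0.5], [[38, 0, 0.5], [0, 0, 0], 0.5], [[44, 0, 0.5], [0, 0, 0], 0.5], [[44, 0, 0.5], [0, 0, 0], 0.5], [[44, 0, 0.5], [0, 0, 0], 0.5]]}}

```text
time_s: 9.2
position: [0.5069, 0.0411, 0.0089]
tcp_rot: [[0.002, -0.0, 1.0], [-0.0, 1.0, 0.0], [-1.0, -0.0, 0.002]]
force: [0.8, 0.4, 0.2]
opening: 0.501
```

{"name": "play_rows", "arguments": {"motion": [[[0, 0, 0], [0, 0, 0], 0.35], [[0, 0, 0], [0, 0, 0], 0.2], [[0, 0, 0], [0, 0, 0], 0.1], [[0, 0, 0], [0, 0, 0], 0.05], [[0, 0, 0], [0, 0, 0], 0.05], [[0, 0, 0], [0, 0, 0], 0.05]]}}

```text
time_s: 9.8
position: [0.5063, 0.0411, 0.0081]
tcp_rot: [[0.0, 0.0, 1.0], [-0.0, 1.0, -0.0], [-1.0, -0.0, 0.0]]
force: [-0.0, 0.1, 1.2]
opening: 0.138
```

{"name": "play_rows", "arguments": {"motion": [[[0, 0, 0], [0, 0, 0], 0.3], [[0, 0, 0], [0, 0, 0], 0.4], [[-30, 0, 0], [0, 0, 0], 0.45], [[-40, 0, 0], [8, 0, 0], 0.45], [[-40, 0, 0], [16, 0, 0], 0.45], [[-40, 0, 0], [24, 0, 0], 0.45], [[-40, 0, 0], [32, 0, 0], 0.45], [[-40, 0, 0], [40, 0, 0], 0.45]]}}

```text
time_s: 10.6
position: [0.506, 0.0412, 0.0479]
tcp_rot: [[-0.0, 0.647, 0.762], [0.0, 0.762, -0.647], [-1.0, -0.0, -0.0]]
force: [-0.2, 0.2, 0.2]
opening: 0.449
```

{"name": "play_rows", "arguments": {"motion": [[[0, 0, 0], [8, 0, 0], 0.45], [[0, 0, 0], [16, 0, 0], 0.45], [[0, 0, 0], [24, 0, 0], 0.45], [[0, 0, 0], [32, 0, 0], 0.45], [[0, 0, 0], [40, 0, 0], 0.45], [[10, 0, 0], [48, 0, 0], 0.45], [[20, 0, 0], [50, 0, 0], 0.45], [[20, 0, 0], [50, 0, 0], 0.45]]}}

```text
time_s: 11.4
position: [0.5052, 0.0413, 0.027]
tcp_rot: [[-0.003, 1.0, 0.0], [0.0, 0.0, -1.0], [-1.0, -0.003, -0.0]]
force: [-0.3, 0.7, -0.7]
opening: 0.449
```

```bash
python3 - <<'E'
from h import *
st()
shot("wrist","j_wrist")
E
```

```text
11.4 [0.5052 0.0413 0.027 ] F [-0.3  0.7 -0.7] M [-0.03 -0.02  0.02] op 0.449
[[-0.003, 1.0, 0.0], [0.0, 0.0, -1.0], [-1.0, -0.003, -0.0]] [ -8.   40.2 107.1   0.   32.9  -8. ]
```

View pics/j_wrist.png

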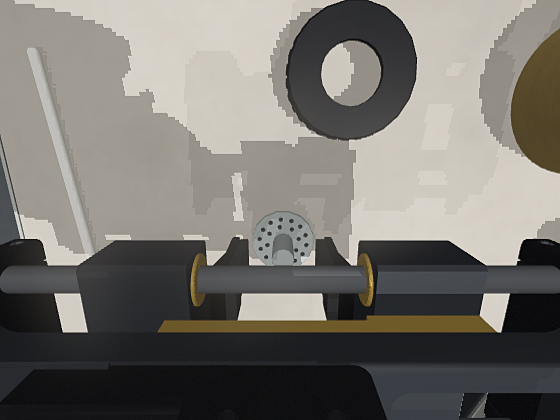

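Disk centred between the fingers (stem at (283,255)). Descend and grip.

{"name": "play_rows", "arguments": {"motion": [[[12, 0, 0], [0, 0, 0], 0.45], [[19.5, 0, 0], [0, 0, 0], 0.45], [[19.5, 0, 0], [0, 0, 0], 0.45], [[19.5, 0, 0], [0, 0, 0], 0.2], [[19.5, 0, 0], [0, 0, 0], 0.05], [[19.5, 0, 0], [0, 0, 0], 0.05], [[19.5, 0, 0], [0, 0, 0], 0.05], [[19.5, 0, 0], [0, 0, 0], 0.05]]}}

```text
time_s: 12.25
position: [0.5064, 0.0412, 0.0087]
tcp_rot: [[0.0, 1.0, 0.0], [-0.0, 0.0, -1.0], [-1.0, 0.0, 0.0]]
force: [0.6, -1.1, 1.7]
opening: 0.143
```

{"name": "play_rows", "arguments": {"motion": [[[0, 0, 0], [0, 0, 0], 0.05], [[-40, 0, 0], [0, 0, 0], 0.05], [[-90, 0, 0], [0, 0, 0], 0.05], [[-130, 0, 0], [0, 0, 0], 0.05], [[-130, 0, 0], [0, 0, 0], 0.05]]}}

```text
time_s: 12.75
position: [0.5099, 0.0408, 0.1433]
tcp_rot: [[0.011, 1.0, 0.0], [-0.002, 0.0, -1.0], [-1.0, 0.011, 0.002]]
force: [1.3, 0.6, -0.5]
opening: 0.141
```

```bash
python3 - <<'E'
from h import *
st()
shot("wrist","k_wrist");c=bot.capture("side"); crop(c,"k_side",210,120,330,270,5)
E
```

```text
12.75 [0.5099 0.0408 0.1433] F [ 1.3  0.6 -0.5] M [ 0.   -0.03 -0.04] op 0.141
[[0.011, 1.0, 0.0], [-0.002, 0.0, -1.0], [-1.0, 0.011, 0.002]] [ -8.   28.1 103.2   0.   48.1  -8. ]
```

View pics/k_wrist.png

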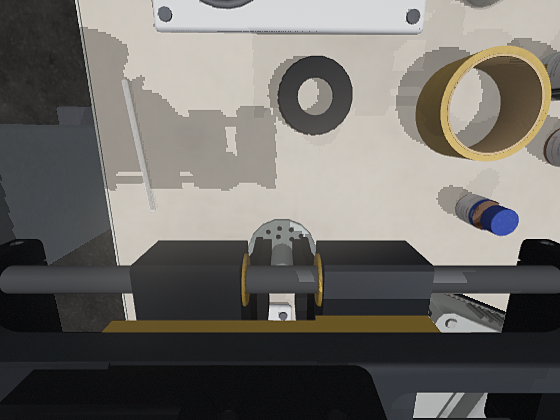

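View pics/k_side.png

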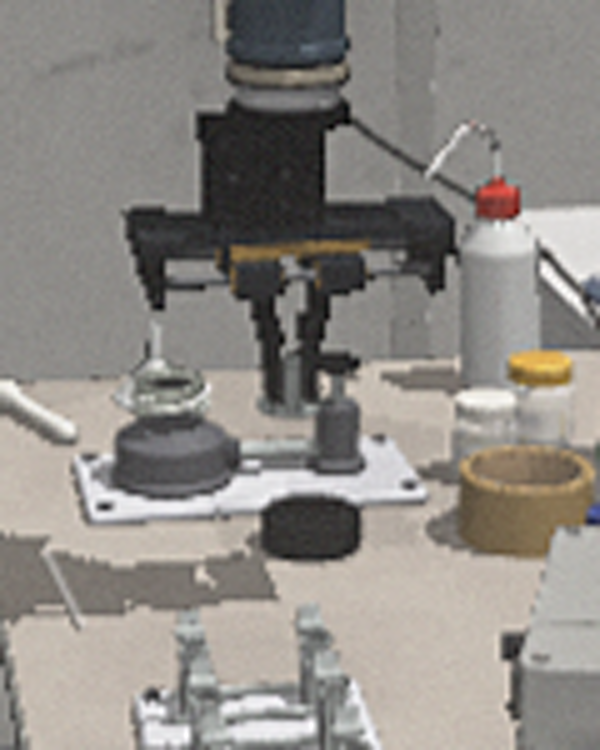

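{"name": "play_rows", "arguments": {"motion": [[[0, -9, -43], [0, 0, 0], 0.05], [[0, -18, -87], [0, 0, 0], 0.05], [[0, -27, -130], [0, 0, 0], 0.05], [[0, -35, -173], [0, 0, 0], 0.05], [[0, -42, -205], [0, 0, 0], 0.05], [[0, -42, -215.5], [0, 0, 0], 0.05], [[0, -42, -215.5], [0, 0, 0], 0.05], [[0, -42, -215.5], [0, 0, 0], 0.05]]}}

```text
time_s: 13.65
position: [0.4638, 0.2557, 0.1373]
tcp_rot: [[-0.002, 1.0, -0.0], [-0.001, -0.0, -1.0], [-1.0, -0.002, 0.001]]
force: [0.1, 0.7, -0.5]
opening: 0.144
```

{"name": "play_rows", "arguments": {"motion": [[[15, 0, 0], [0, 0, 0], 0.05], [[30, 0, 0], [0, 0, 0], 0.05], [[36, 0, 0], [0, 0, 0], 0.05], [[36, 0, 0], [0, 0, 0], 0.05], [[36, 0, 0], [0, 0, 0], 0.05]]}}

```text
time_s: 14.15
position: [0.4647, 0.2559, 0.1026]
tcp_rot: [[0.0, 1.0, -0.001], [-0.0, -0.001, -1.0], [-1.0, 0.0, 0.0]]
force: [1.8, 0.6, -0.4]
opening: 0.139
```

```bash
python3 - <<'E'
from h import *
st()
shot("wrist","l_wrist");c=bot.capture("side"); crop(c,"l_side",210,140,290,220,8)
st();c=bot.capture("scene"); crop(c,"l_scene",160,180,260,280,6)
E
```

```text
14.15 [0.4647 0.2559 0.1026] F [ 1.8  0.6 -0.4] M [-0.02 -0.01 -0.02] op 0.139
[[0.0, 1.0, -0.001], [-0.0, -0.001, -1.0], [-1.0, 0.0, 0.0]] [ 16.8  33.3 101.8  -0.   45.   16.9]
14.25 [0.4648 0.2565 0.103 ] F [-0.2  0.1 -0.4] M [-0.03  0.02 -0.01] op 0.136
[[0.001, 1.0, -0.001], [0.0, -0.001, -1.0], [-1.0, 0.001, -0.0]] [ 16.8  33.2 101.7  -0.   45.   16.9]
```

View pics/l_side.png

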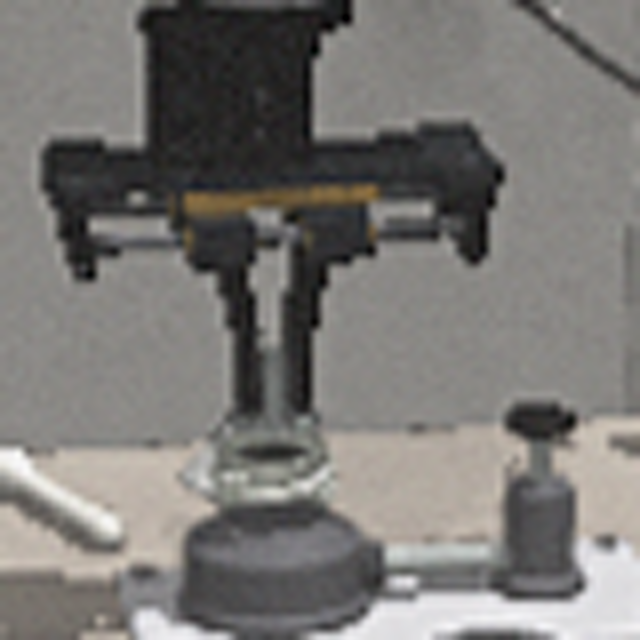

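View pics/l_scene.png

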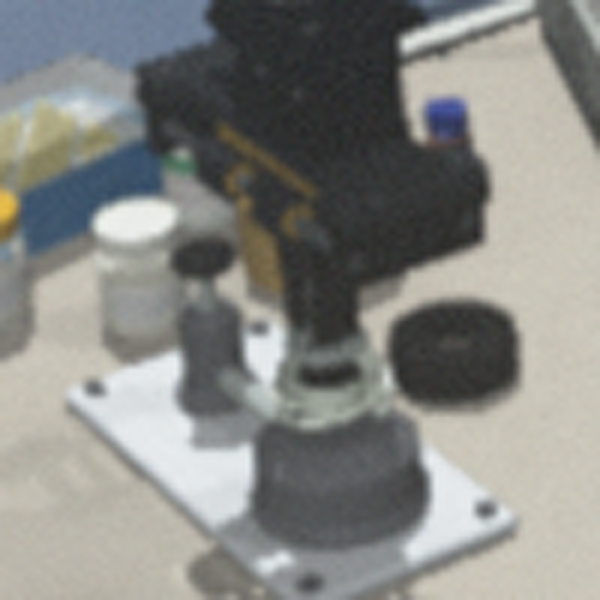

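View pics/l_wrist.png

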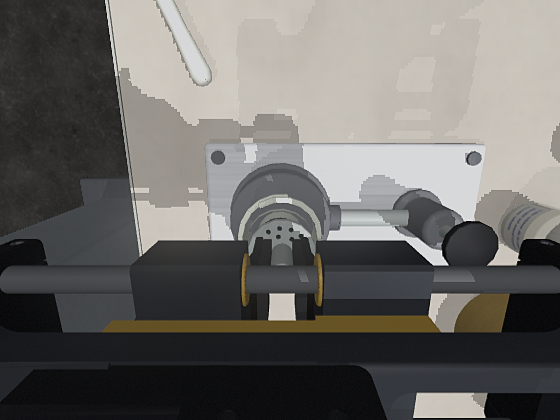

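{"name": "play_rows", "arguments": {"motion": [[[4, 0, 0], [0, 0, 0], 0.05], [[8, 0, 0], [0, 0, 0], 0.05], [[11, 0, 0], [0, 0, 0], 0.05], [[11, 0, 0], [0, 0, 0], 0.05]]}}

```text
time_s: 14.7
position: [0.4637, 0.2566, 0.0909]
tcp_rot: [[-0.001, 1.0, 0.0], [-0.0, 0.0, -1.0], [-1.0, -0.001, 0.0]]
force: [-0.3, 0.6, -1.0]
opening: 0.138
```

{"name": "play_rows", "arguments": {"motion": [[[1.5, 0, 0], [0, 0, 0], 0.05], [[3, 0, 0], [0, 0, 0], 0.05], [[3.5, 0, 0], [0, 0, 0], 0.05], [[3.5, 0, 0], [0, 0, 0], 0.05], [[3.5, 0, 0], [0, 0, 0], 0.05]]}}

```text
time_s: 15.2
position: [0.4643, 0.2568, 0.0887]
tcp_rot: [[0.0, 1.0, 0.0], [0.0, 0.0, -1.0], [-1.0, 0.0, -0.0]]
force: [-0.5, -0.9, 5.5]
opening: 0.138
```

```bash
python3 - <<'E'
from h import *
st()
c=shot("wrist","m_wrist");crop(c,"m_w",220,150,345,270,6);c=bot.capture("side"); crop(c,"m_side",210,140,290,220,8)
st()
E
```

```text
15.2 [0.4643 0.2568 0.0887] F [-0.5 -0.9  5.5] M [-0.05  0.23 -0.01] op 0.138
[[0.0, 1.0, 0.0], [0.0, 0.0, -1.0], [-1.0, 0.0, -0.0]] [ 16.9  34.6 102.2   0.   43.1  16.9]
15.3 [0.4643 0.2568 0.0887] F [-1.5  0.3  5.4] M [-0.03  0.24  0.03] op 0.138
[[0.0, 1.0, 0.0], [0.0, 0.0, -1.0], [-1.0, 0.0, -0.0]] [ 16.9  34.6 102.2   0.   43.1  16.9]
```

View pics/m_side.png

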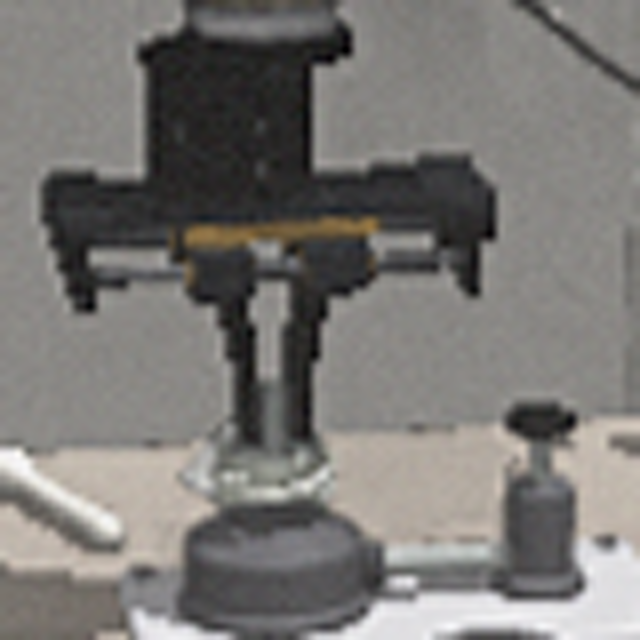

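View pics/m_w.png

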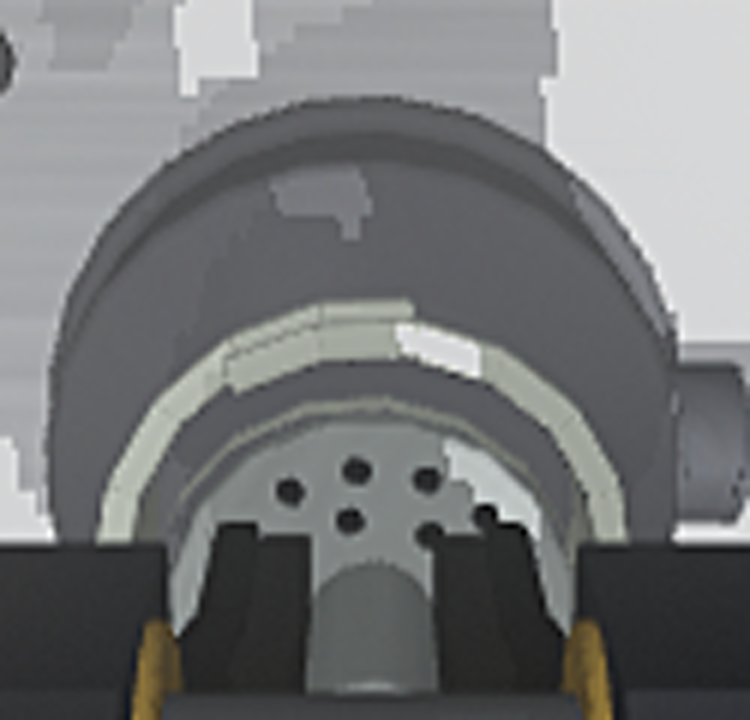

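{"name": "play_rows", "arguments": {"motion": [[[0, 0, 0], [0, 0, 0], 0.25], [[0, 0, 0], [0, 0, 0], 0.4], [[-2, 0, 0], [0, 0, 0], 0.5], [[-30, 0, 0], [0, 0, 0], 0.5], [[-70, 0, 20], [0, 0, 0], 0.6], [[-110, 0, 50], [0, 0, 0], 0.8], [[-110, 0, 82], [0, 0, 0], 1], [[-110, 0, 82], [0, 0, 0], 1]]}}

```text
time_s: 16.1
position: [0.4649, 0.1722, 0.1994]
tcp_rot: [[0.003, 1.0, -0.003], [-0.001, -0.003, -1.0], [-1.0, 0.003, 0.001]]
force: [-0.1, 0.1, 0.3]
opening: 0.773
```

```bash
python3 - <<'E'
from h import *
st()
c=shot("wrist","n_wrist");crop(c,"n_w",200,60,340,180,5.5);c=bot.capture("side"); crop(c,"n_side",210,150,330,240,6)
st()
E
```

```text
16.1 [0.4649 0.1722 0.1994] F [-0.1  0.1  0.3] M [0.05 0.01 0.03] op 0.773
[[0.003, 1.0, -0.003], [-0.001, -0.003, -1.0], [-1.0, 0.003, 0.001]] [ 7.400e+00  2.220e+01  1.019e+02 -1.000e-01  5.580e+01  7.600e+00]
16.2 [0.4641 0.1743 0.198 ] F [-0.1 -0.  -0.2] M [ 0.03 -0.    0.01] op 0.871
[[-0.0, 1.0, -0.002], [0.0, -0.002, -1.0], [-1.0, -0.0, -0.0]] [  7.6  22.3 101.9   0.   55.8   7.7]
```

View pics/n_wrist.png

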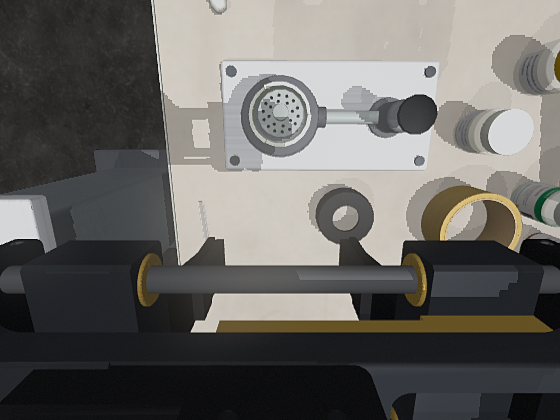

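View pics/n_w.png

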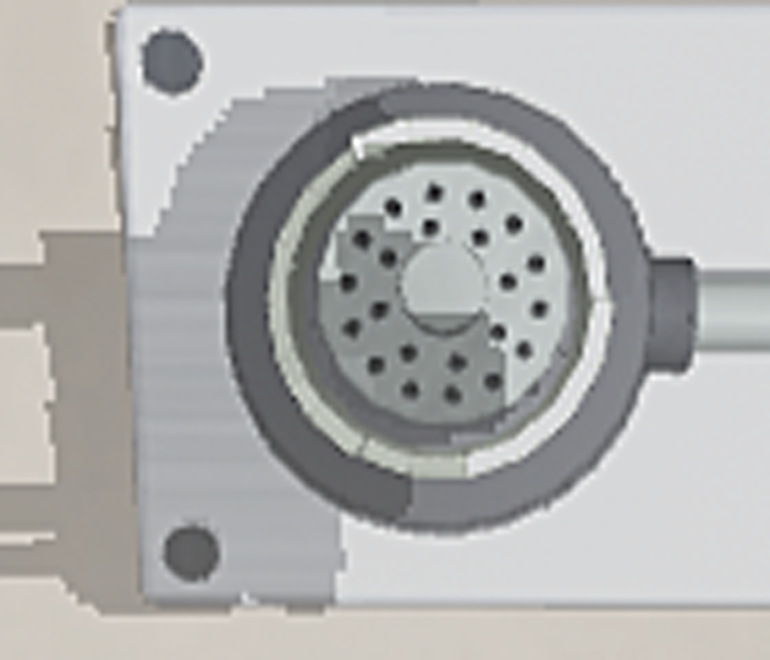

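View pics/n_side.png

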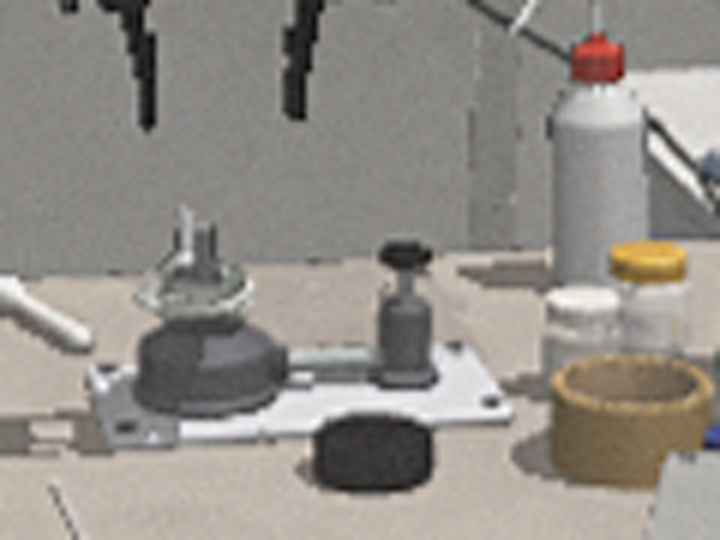

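```bash
python3 - <<'E'
from h import *
c=bot.capture("wrist");im=c["img"]; crop(c,"o_w",300,175,390,250,8)
print(toplane(c,(345,217),.024)); print(proj(c,[[.5402,.1402,.024]])); st()
E
```

```text
[0.53967411 0.14676371 0.024     ]
[[345.14459512 222.30557855]]
16.25 [0.4639 0.1748 0.1976] F [-0.2  0.1  0. ] M [ 0.01 -0.05 -0.02] op 0.918
[[-0.001, 1.0, -0.001], [0.0, -0.001, -1.0], [-1.0, -0.001, -0.0]] [  7.7  22.4 101.9   0.   55.8   7.7]
```

View pics/o_w.png

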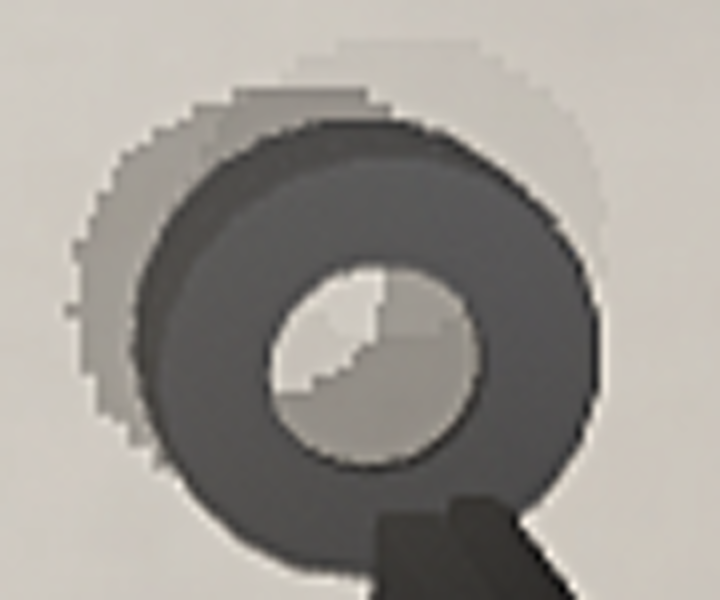

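{"name": "play_rows", "arguments": {"motion": [[[0, 20, 8], [-8.5, 0, 0], 1], [[0, 40, 17], [-17, 0, 0], 1], [[0, 60, 25], [-25.5, 0, 0], 1], [[0, 76, 33.6], [-34, 0, 0], 1], [[0, 76, 33.6], [-42.5, 0, 0], 1], [[0, 76, 33.6], [-51, 0, 0], 1], [[0, 76, 33.6], [-59.5, 0, 0], 1], [[0, 76, 33.6], [-68, 0, 0], 1]]}}

```text
time_s: 17.05
position: [0.5397, 0.1424, 0.1967]
tcp_rot: [[-0.002, 0.367, 0.93], [0.0, 0.93, -0.367], [-1.0, -0.001, -0.002]]
force: [-0.4, 0.3, 0.1]
opening: 1.001
```

{"name": "play_rows", "arguments": {"motion": [[[20, 0, 0], [-8.5, 0, 0], 1], [[40, 0, 0], [-17, 0, 0], 1], [[60, 0, 0], [-25.5, 0, 0], 1], [[80, 0, 0], [-34, 0, 0], 1], [[110, 0, 0], [-42.5, 0, 0], 1], [[130, 0, 0], [-51, 0, 0], 1], [[140, 0, 0], [-59.5, 0, 0], 1], [[140, 0, 0], [-68, 0, 0], 1]]}}

```text
time_s: 17.85
position: [0.5382, 0.1423, 0.0549]
tcp_rot: [[-0.006, -0.725, 0.689], [-0.0, 0.689, 0.725], [-1.0, 0.004, -0.004]]
force: [0.2, -0.3, 0.2]
opening: 1.001
```

```bash
python3 - <<'E'
from h import *
shot("wrist","p_wrist");st()
E
```

```text
17.9 [0.5388 0.1423 0.0557] F [0.5 0.1 1.4] M [ 0.16 -0.03 -0.02] op 1.0
[[-0.004, -0.727, 0.686], [-0.0, 0.686, 0.727], [-1.0, 0.003, -0.003]] [   3.3   39.3   99.1    0.    41.9 -133.4]
```

View pics/p_wrist.png

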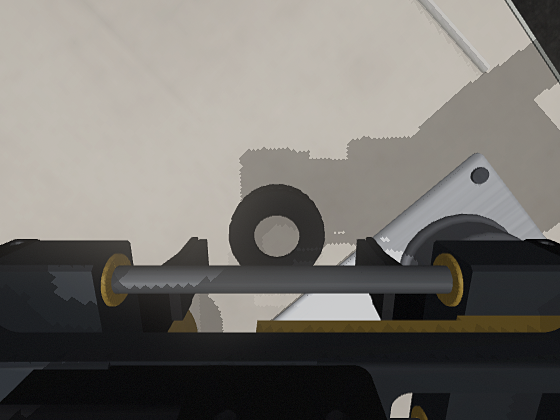

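{"name": "play_rows", "arguments": {"motion": [[[25, 0, 0], [0, 0, 0], 1], [[45, 0, 0], [0, 0, 0], 1], [[51, 0, 0], [0, 0, 0], 1], [[51, 0, 0], [0, 0, 0], 1], [[51, 0, 0], [0, 0, 0], 1], [[51, 0, 0], [0, 0, 0], 1]]}}

```text
time_s: 18.5
position: [0.5409, 0.1413, 0.0078]
tcp_rot: [[0.002, -0.719, 0.695], [0.0, 0.695, 0.719], [-1.0, -0.001, 0.001]]
force: [-0.2, -0.3, -0.6]
opening: 0.999
```

{"name": "play_rows", "arguments": {"motion": [[[2, 0, 0], [0, 0, 0], 1], [[4.5, 0, 0], [0, 0, 0], 0.85], [[4.5, 0, 0], [0, 0, 0], 0.7], [[4.5, 0, 0], [0, 0, 0], 0.5], [[4.5, 0, 0], [0, 0, 0], 0.5], [[4.5, 0, 0], [0, 0, 0], 0.5]]}}

```text
time_s: 19.1
position: [0.5403, 0.141, 0.0025]
tcp_rot: [[0.0, -0.719, 0.695], [-0.0, 0.695, 0.719], [-1.0, -0.0, 0.0]]
force: [-0.1, 0.6, 1.0]
opening: 0.766
```

{"name": "play_rows", "arguments": {"motion": [[[-40, 0, 0], [0, 0, 0], 0.5], [[-90, 0, 0], [0, 0, 0], 0.5], [[-140, 0, 0], [0, 0, 0], 0.5], [[-148, 45, 10], [0, 0, 0], 0.5], [[-148, 90, 20], [0, 0, 0], 0.5], [[-148, 130, 29], [0, 0, 0], 0.5], [[-148, 135, 30.4], [0, 0, 0], 0.5], [[-148, 135, 30.4], [0, 0, 0], 0.5]]}}

```text
time_s: 19.9
position: [0.4632, 0.2576, 0.1504]
tcp_rot: [[-0.0, -0.721, 0.693], [-0.0, 0.693, 0.721], [-1.0, -0.0, -0.0]]
force: [-0.4, 0.4, -2.3]
opening: 0.763
```

```bash
python3 - <<'E'
from h import *
st();bot.capture("wrist")
c=shot("wrist","q_wrist");crop(c,"q_w",180,140,380,280,4);c=bot.capture("side"); crop(c,"q_side",210,130,310,220,7)
st()
E
```

```text
19.9 [0.4632 0.2576 0.1504] F [-0.4  0.4 -2.3] M [ 0.13 -0.02 -0.01] op 0.763
[[-0.0, -0.721, 0.693], [-0.0, 0.693, 0.721], [-1.0, -0.0, -0.0]] [  17.    28.8   99.8   -0.    51.4 -119.2]
20.05 [0.4652 0.2559 0.1503] F [-0.6  0.1  0.2] M [0.15 0.01 0.01] op 0.766
[[0.001, -0.719, 0.695], [-0.0, 0.695, 0.719], [-1.0, -0.001, 0.0]] [  16.8   28.9   99.7   -0.    51.4 -119.2]
```

View pics/q_side.png

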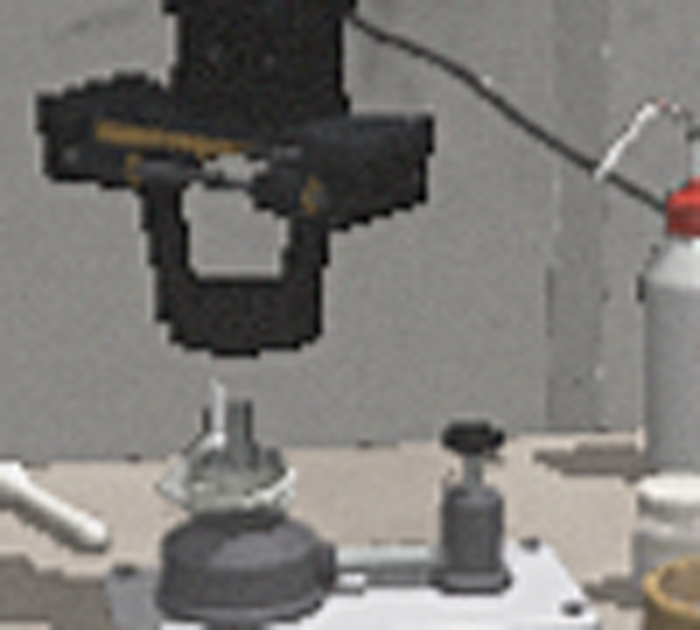

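View pics/q_w.png

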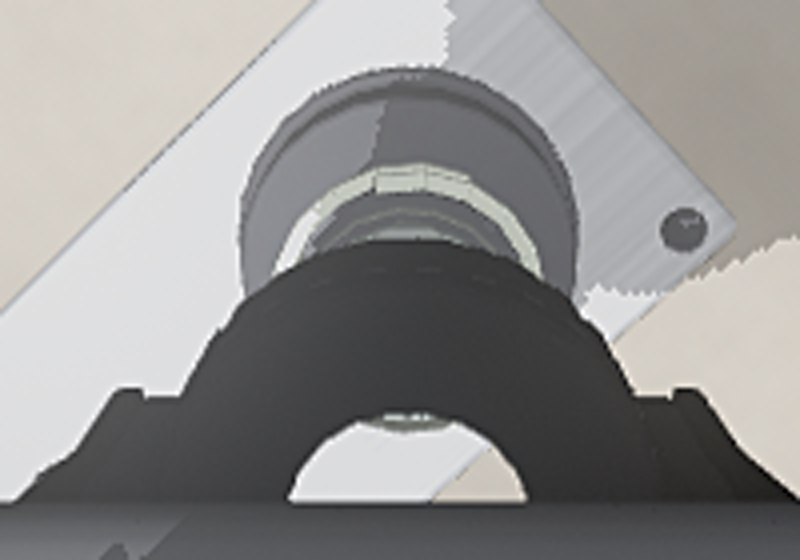

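{"name": "play_rows", "arguments": {"motion": [[[20, 0, 0], [0, 0, 0], 0.5], [[40, 0, 0], [0, 0, 0], 0.5], [[55, 0, 0], [0, 0, 0], 0.5], [[62, 0, 0], [0, 0, 0], 0.5], [[62, 0, 0], [0, 0, 0], 0.5], [[62, 0, 0], [0, 0, 0], 0.5]]}}

```text
time_s: 20.65
position: [0.4651, 0.2563, 0.0887]
tcp_rot: [[0.001, -0.719, 0.695], [0.0, 0.695, 0.719], [-1.0, -0.0, 0.001]]
force: [-0.0, 0.4, -1.5]
opening: 0.769
```

{"name": "play_rows", "arguments": {"motion": [[[2, 0, 0], [0, 0, 0], 0.5], [[4, 0, 0], [0, 0, 0], 0.5], [[5, 0, 0], [0, 0, 0], 0.5], [[5, 0, 0], [0, 0, 0], 0.5], [[5, 0, 0], [0, 0, 0], 0.5]]}}

```text
time_s: 21.15
position: [0.4642, 0.2568, 0.0836]
tcp_rot: [[0.0, -0.719, 0.695], [0.0, 0.695, 0.719], [-1.0, -0.0, 0.0]]
force: [0.1, 0.1, -1.1]
opening: 0.765
```

{"name": "play_rows", "arguments": {"motion": [[[1.5, 0, 0], [0, 0, 0], 0.5], [[3, 0, 0], [0, 0, 0], 0.5], [[3, 0, 0], [0, 0, 0], 0.5], [[3, 0, 0], [0, 0, 0], 0.5]]}}

```text
time_s: 21.55
position: [0.4641, 0.2567, 0.0803]
tcp_rot: [[-0.0, -0.719, 0.695], [-0.0, 0.695, 0.719], [-1.0, 0.0, -0.0]]
force: [-0.1, 0.7, -1.4]
opening: 0.764
```

{"name": "play_rows", "arguments": {"motion": [[[1, 0, 0], [0, 0, 0], 0.5], [[2, 0, 0], [0, 0, 0], 0.5], [[2, 0, 0], [0, 0, 0], 0.5], [[2, 0, 0], [0, 0, 0], 0.5]]}}

```text
time_s: 21.95
position: [0.4641, 0.2567, 0.0784]
tcp_rot: [[-0.0, -0.719, 0.695], [-0.0, 0.695, 0.719], [-1.0, 0.0, -0.0]]
force: [-0.1, -0.6, -1.4]
opening: 0.766
```

{"name": "play_rows", "arguments": {"motion": [[[1, 0, 0], [0, 0, 0], 0.5], [[2, 0, 0], [0, 0, 0], 0.5], [[2, 0, 0], [0, 0, 0], 0.5], [[2, 0, 0], [0, 0, 0], 0.5]]}}

```text
time_s: 22.35
position: [0.4641, 0.2567, 0.0764]
tcp_rot: [[-0.0, -0.719, 0.695], [-0.0, 0.695, 0.719], [-1.0, 0.0, -0.0]]
force: [-0.0, 0.5, -1.3]
opening: 0.768
```

{"name": "play_rows", "arguments": {"motion": [[[1, 0, 0], [0, 0, 0], 0.5], [[2, 0, 0], [0, 0, 0], 0.5], [[2, 0, 0], [0, 0, 0], 0.5], [[2, 0, 0], [0, 0, 0], 0.5]]}}

```text
time_s: 22.75
position: [0.4641, 0.2567, 0.0744]
tcp_rot: [[-0.0, -0.719, 0.695], [-0.0, 0.695, 0.719], [-1.0, 0.0, -0.0]]
force: [-0.9, -1.0, -1.8]
opening: 0.764
```

{"name": "play_rows", "arguments": {"motion": [[[1, 0, 0], [0, 0, 0], 0.5], [[2, 0, 0], [0, 0, 0], 0.5], [[2, 0, 0], [0, 0, 0], 0.5], [[2, 0, 0], [0, 0, 0], 0.5]]}}

```text
time_s: 23.15
position: [0.4643, 0.2567, 0.0736]
tcp_rot: [[0.001, -0.719, 0.695], [0.0, 0.695, 0.719], [-1.0, -0.0, 0.0]]
force: [-2.8, -1.0, 8.8]
opening: 0.769
```

{"name": "play_rows", "arguments": {"motion": [[[1, 0, 0], [0, 0, 0], 0.5], [[1.5, 0, 0], [0, 0, 0], 0.5], [[1.5, 0, 0], [0, 0, 0], 0.5], [[1.5, 0, 0], [0, 0, 0], 0.5]]}}

```text
time_s: 23.55
position: [0.4643, 0.2568, 0.0734]
tcp_rot: [[0.001, -0.72, 0.694], [0.0, 0.694, 0.72], [-1.0, -0.001, 0.001]]
force: [-3.9, -3.0, 18.1]
opening: 0.766
```

{"name": "play_rows", "arguments": {"motion": [[[-2, 0, 0], [0, 0, 0], 0.5], [[-1.5, 0, 0], [8, 0, 0], 0.5], [[-0.9, 0, 0], [16, 0, 0], 0.5], [[-0.3, 0, 0], [24, 0, 0], 0.5], [[0.3, 0, 0], [32, 0, 0], 0.5], [[0.9, 0, 0], [40, 0, 0], 0.5], [[0.9, 0, 0], [40, 0, 0], 0.5]]}}

```text
time_s: 24.25
position: [0.4642, 0.2564, 0.0707]
tcp_rot: [[-0.0, -0.102, 0.995], [-0.0, 0.995, 0.102], [-1.0, -0.0, -0.0]]
force: [-0.8, -2.4, 5.3]
opening: 0.769
```

```bash
python3 - <<'E'
from h import *
st()
c=bot.capture("side"); crop(c,"r_side",210,150,310,220,7)
E
```

```text
24.25 [0.4642 0.2564 0.0707] F [-0.8 -2.4  5.3] M [-0.31  0.28 -0.16] op 0.769
[[-0.0, -0.102, 0.995], [-0.0, 0.995, 0.102], [-1.0, -0.0, -0.0]] [ 16.8  36.4 102.8  -0.   40.8 -79. ]
```

View pics/r_side.png

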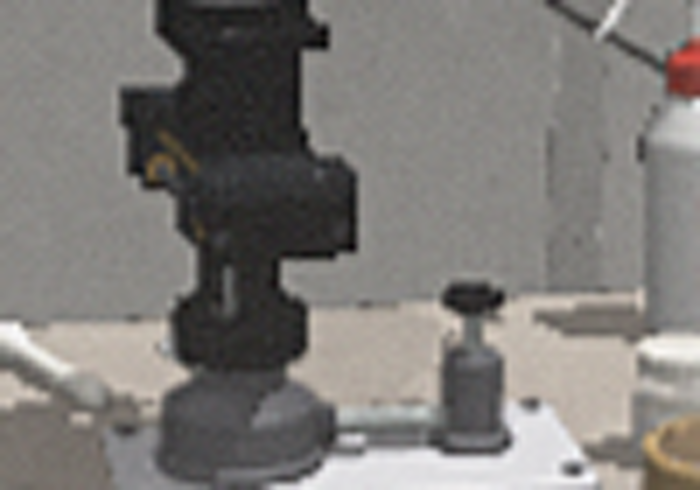

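{"name": "play_rows", "arguments": {"motion": [[[0.4, 0, 0], [6, 0, 0], 0.5], [[0.9, 0, 0], [12, 0, 0], 0.5], [[1.3, 0, 0], [18, 0, 0], 0.5], [[1.7, 0, 0], [24, 0, 0], 0.5], [[1.7, 0, 0], [24, 0, 0], 0.5]]}}

```text
time_s: 24.8
position: [0.4641, 0.2565, 0.0689]
tcp_rot: [[-0.0, 0.311, 0.95], [-0.0, 0.95, -0.311], [-1.0, -0.0, -0.0]]
force: [-1.0, -0.9, 4.5]
opening: 0.763
```

```bash
python3 - <<'E'
from h import *
st()
E
```

```text
24.8 [0.4641 0.2565 0.0689] F [-1.  -0.9  4.5] M [-0.23  0.25 -0.16] op 0.763
[[-0.0, 0.311, 0.95], [-0.0, 0.95, -0.311], [-1.0, -0.0, -0.0]] [ 16.9  36.6 102.8  -0.   40.6 -55. ]
```

{"name": "play_rows", "arguments": {"motion": [[[0.3, 0, 0], [5, 0, 0], 0.5], [[0.7, 0, 0], [10, 0, 0], 0.5], [[0.7, 0, 0], [10, 0, 0], 0.5]]}}

```text
time_s: 25.1
position: [0.4645, 0.2566, 0.0685]
tcp_rot: [[0.001, 0.471, 0.882], [-0.0, 0.882, -0.471], [-1.0, 0.0, 0.001]]
force: [-1.8, -1.3, 6.6]
opening: 0.764
```

```bash
python3 - <<'E'
from h import *
st()
E
```

```text
25.1 [0.4645 0.2566 0.0685] F [-1.8 -1.3  6.6] M [-0.22  0.22 -0.09] op 0.764
[[0.001, 0.471, 0.882], [-0.0, 0.882, -0.471], [-1.0, 0.0, 0.001]] [ 16.9  36.7 102.8  -0.   40.5 -45. ]
```

{"name": "play_rows", "arguments": {"motion": [[[0.3, 0, 0], [5, 0, 0], 0.5], [[0.5, 0, 0], [10, 0, 0], 0.5], [[0.5, 0, 0], [10, 0, 0], 0.5]]}}

```text
time_s: 25.4
position: [0.4644, 0.2565, 0.0684]
tcp_rot: [[0.001, 0.617, 0.787], [-0.0, 0.787, -0.617], [-1.0, 0.0, 0.001]]
force: [-2.2, -2.0, 9.7]
opening: 0.766
```

```bash
python3 - <<'E'
from h import *
st(); shot("wrist","s_wrist")
E
```

```text
25.4 [0.4644 0.2565 0.0684] F [-2.2 -2.   9.7] M [-0.33  0.37 -0.13] op 0.766
[[0.001, 0.617, 0.787], [-0.0, 0.787, -0.617], [-1.0, 0.0, 0.001]] [ 16.9  36.7 102.9  -0.   40.4 -35. ]
```

View pics/s_wrist.png

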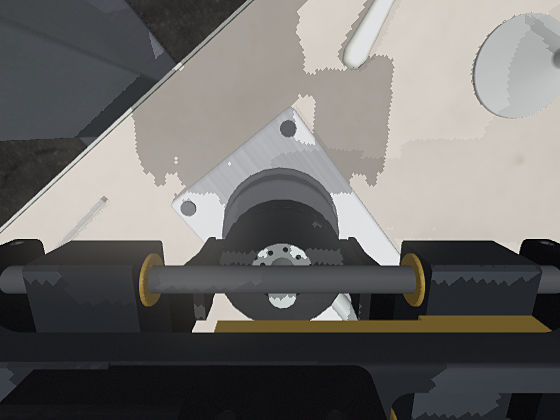

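{"name": "play_rows", "arguments": {"motion": [[[-0.4, 0, 0], [6, 0, 0], 0.5], [[-0.4, 0, 0], [12, 0, 0], 0.5], [[-0.4, 0, 0], [12, 0, 0], 0.5]]}}

```text
time_s: 25.75
position: [0.4645, 0.2566, 0.0685]
tcp_rot: [[0.001, 0.767, 0.641], [-0.0, 0.641, -0.767], [-1.0, 0.001, 0.001]]
force: [-0.7, -1.9, 6.9]
opening: 0.763
```

```bash
python3 - <<'E'
from h import *
st()
E
```

```text
25.75 [0.4645 0.2566 0.0685] F [-0.7 -1.9  6.9] M [-0.31  0.32 -0.08] op 0.763
[[0.001, 0.767, 0.641], [-0.0, 0.641, -0.767], [-1.0, 0.001, 0.001]] [ 16.9  36.7 102.8  -0.   40.5 -23. ]
```

{"name": "play_rows", "arguments": {"motion": [[[0, 0, 0], [8, 0, 0], 0.5], [[0, 0, 0], [16, 0, 0], 0.5]]}}

```text
time_s: 25.95
position: [0.4645, 0.2565, 0.0684]
tcp_rot: [[0.001, 0.914, 0.405], [-0.001, 0.405, -0.914], [-1.0, 0.001, 0.001]]
force: [-0.9, -1.1, 6.9]
opening: 0.766
```

```bash
python3 - <<'E'
from h import *
print(np.round(st()["tau"],2))
c=bot.capture("side"); crop(c,"t_side",220,165,290,225,10)
w=shot("wrist","t_wrist"); crop(w,"t_w",200,150,360,330,4)
print(np.round(st()["tau"],2))
E
```

```text
25.95 [0.4645 0.2565 0.0684] F [-0.9 -1.1  6.9] M [-0.13  0.2   1.13] op 0.766
[[0.001, 0.914, 0.405], [-0.001, 0.405, -0.914], [-1.0, 0.001, 0.001]] [ 1.690e+01  3.670e+01  1.028e+02 -1.000e-01  4.040e+01 -6.900e+00]
[ -0.98 -37.82  -9.62   1.    -0.47   0.18]
26.05 [0.4645 0.2566 0.0684] F [-2.1 -3.7  6.5] M [-0.44  0.05 -0.43] op 0.766
[[0.001, 0.915, 0.404], [-0.0, 0.404, -0.915], [-1.0, 0.001, 0.0]] [ 16.9  36.7 102.8  -0.   40.4  -6.9]
[  1.7  -37.32  -9.64   0.13  -0.48  -0.18]
```

View pics/t_side.png

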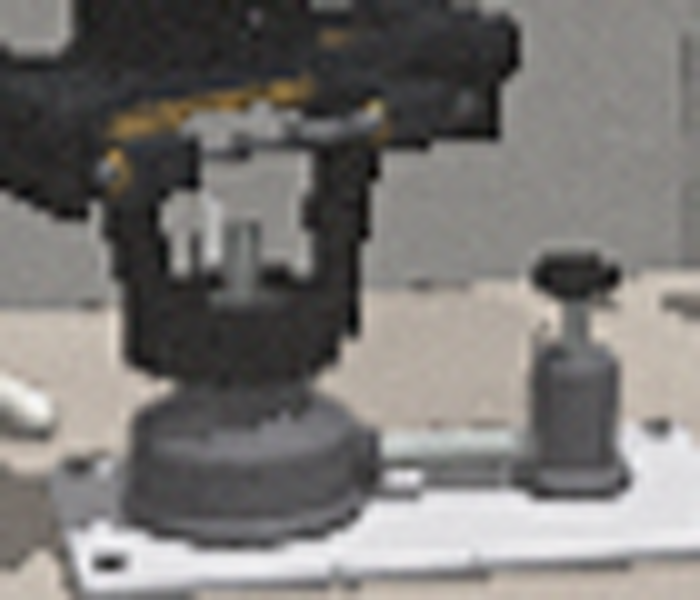

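View pics/t_w.png

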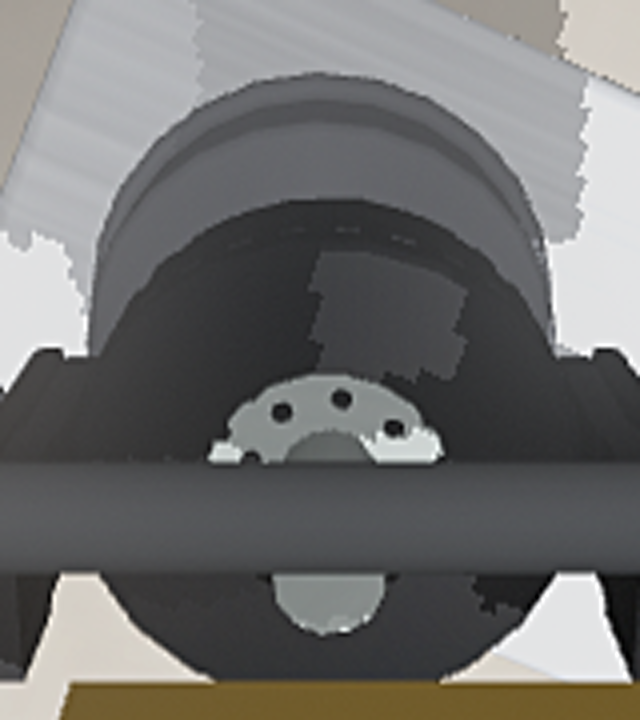

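{"name": "play_rows", "arguments": {"motion": [[[0, 0, 0], [0, 0, 0], 0.85], [[0, 0, 0], [0, 0, 0], 1], [[0, 0, 0], [0, 0, 0], 1], [[-25, 0, 0], [0, 0, 0], 1], [[-70, 0, 0], [0, 0, 0], 1], [[-110, 0, 0], [0, 0, 0], 1], [[-110, 0, 40], [0, 0, 0], 1], [[-110, 0, 75], [0, 0, 0], 1]]}}

```text
time_s: 26.85
position: [0.4961, 0.1883, 0.1793]
tcp_rot: [[0.005, 0.912, 0.409], [0.001, 0.409, -0.912], [-1.0, 0.004, 0.001]]
force: [0.3, -0.3, -0.2]
opening: 0.999
```

```bash
python3 - <<'E'
from h import *
bot.capture("wrist"); bot.capture("wrist")
st()
w=shot("wrist","u_wrist"); c=bot.capture("side"); crop(c,"u_side",210,150,330,240,6)
print(proj(c,[[.4643,.2568,.066],[.4643,.2568,.09],[.4643,.2568,.114]]))
print(proj(w,[[.4643,.2568,.09],[.5838,.2565,.094]]))
E
```

```text
26.95 [0.4972 0.1855 0.1781] F [ 0.6  0.8 -0.5] M [ 0.04 -0.05 -0.02] op 1.003
[[0.003, 0.915, 0.404], [-0.001, 0.404, -0.915], [-1.0, 0.003, 0.002]] [  8.4  26.4  98.4  -0.1  55.  -15.3]
[[243.2064916  200.47796649]
 [243.06658262 193.99896774]
 [242.92518488 187.45102621]]
[[278.09746572 120.77978907]
 [408.50160084 181.06761601]]
```

View pics/u_wrist.png

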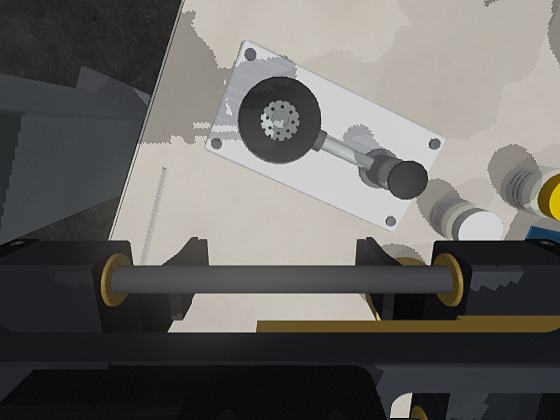

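View pics/u_side.png

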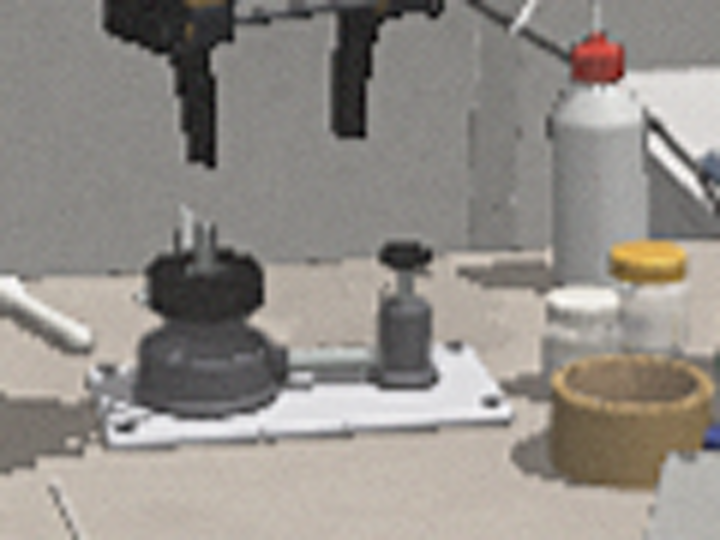

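{"name": "play_rows", "arguments": {"motion": [[[0, 40, -10], [0, 0, 0], 0.5], [[0, 80, -20], [0, 0, 0], 0], [[0, 109, -27], [0, 0, 0], 0], [[20, 109, -27], [0, 0, 0], 0], [[50, 109, -27], [0, 0, 0], 0], [[72, 109, -27], [0, 0, 0], 0], [[72, 109, -27], [0, 0, 0], 0], [[72, 109, -27], [0, 0, 0], 0]]}}

```text
time_s: 27.85
position: [0.5825, 0.2581, 0.1051]
tcp_rot: [[-0.002, 0.913, 0.408], [-0.0, 0.408, -0.913], [-1.0, -0.001, -0.001]]
force: [0.2, 0.8, 1.0]
opening: 0.353
```

```bash
python3 - <<'E'
from h import *
st()
w=shot("wrist","v_wrist"); c=bot.capture("side"); crop(c,"v_side",230,140,330,230,7)
st()
E
```

```text
27.85 [0.5825 0.2581 0.1051] F [0.2 0.8 1. ] M [ 0.01 -0.02 -0.03] op 0.353
[[-0.002, 0.913, 0.408], [-0.0, 0.408, -0.913], [-1.0, -0.001, -0.001]] [ 13.9  39.3  85.7   0.   55.  -10.2]
27.95 [0.584  0.258  0.1068] F [ 0.2 -0.1 -0.4] M [ 0.03 -0.03 -0.  ] op 0.262
[[0.002, 0.913, 0.407], [0.001, 0.407, -0.913], [-1.0, 0.002, 0.0]] [ 13.8  39.2  85.6   0.   55.  -10.2]
```

View pics/v_side.png

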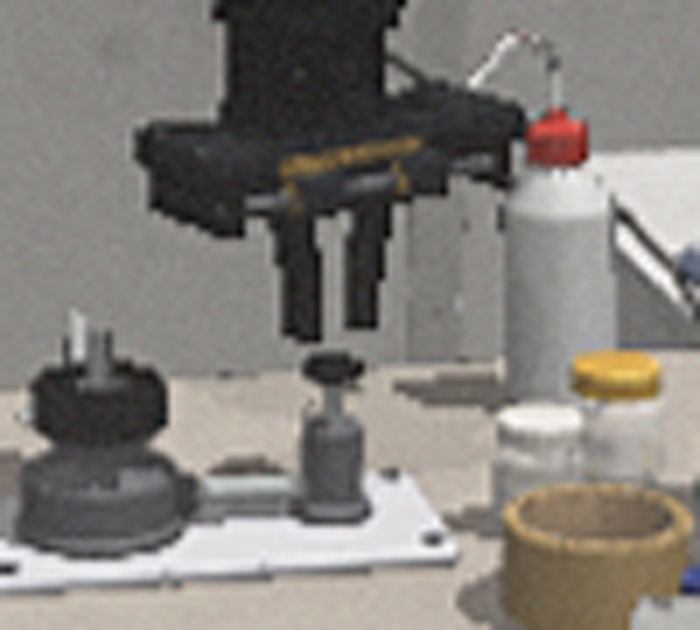

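View pics/v_wrist.png

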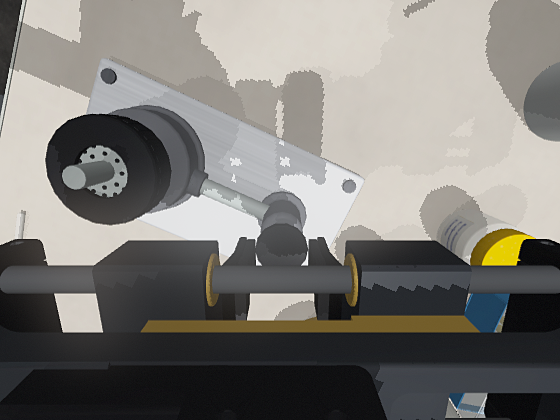

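{"name": "play_rows", "arguments": {"motion": [[[0, 0, 0], [0, 0, 0], 0], [[0, 0, 0], [0, 0, 0], 0], [[0, 0, 0], [0, 0, 0], 0], [[10, 0, 0], [0, 0, 0], 0], [[18, 0, 0], [0, 0, 0], 0], [[24, 0, 0], [0, 0, 0], 0], [[28, 0, 0], [0, 0, 0], 0], [[28, 0, 0], [0, 0, 0], 0]]}}

```text
time_s: 28.75
position: [0.5842, 0.2573, 0.0775]
tcp_rot: [[0.002, 0.914, 0.407], [0.0, 0.407, -0.914], [-1.0, 0.002, 0.0]]
force: [0.9, -0.8, 6.9]
opening: 0.005
```

{"name": "play_rows", "arguments": {"motion": [[[2, 0, 0], [0, 0, 0], 0], [[4, 0, 0], [0, 0, 0], 0], [[4, 0, 0], [0, 0, 0], 0], [[4, 0, 0], [0, 0, 0], 0]]}}

```text
time_s: 29.15
position: [0.5843, 0.2574, 0.0758]
tcp_rot: [[0.003, 0.914, 0.407], [0.0, 0.407, -0.914], [-1.0, 0.002, 0.001]]
force: [-2.3, -0.4, 14.3]
opening: 0.008
```

{"name": "play_rows", "arguments": {"motion": [[[0.5, 0, 0], [0, 0, 0], 0], [[-10, 0, 0], [0, 0, 0], 0], [[-40, 0, 0], [0, 0, 0], 0], [[-80, 0, 0], [0, 0, 0], 0.5], [[-120, 0, 0], [0, 0, 0], 1], [[-120, 0, 0], [8, 0, 0], 1], [[-120, 0, 0], [16, 0, 0], 1], [[-120, 0, 0], [24, 0, 0], 1]]}}

```text
time_s: 29.95
position: [0.5826, 0.257, 0.1929]
tcp_rot: [[-0.002, 1.0, -0.006], [-0.0, -0.006, -1.0], [-1.0, -0.002, 0.0]]
force: [-0.4, 0.2, 0.2]
opening: 0.378
```

```bash
python3 - <<'E'
from h import *
c=shot("side","w_side0"); crop(c,"w_side",200,150,420,340,3.6)
st()
E
```

```text
30.0 [0.5826 0.257  0.1926] F [-0.1  0.2  0.3] M [-0.05  0.07 -0.01] op 0.416
[[-0.002, 1.0, -0.01], [-0.0, -0.01, -1.0], [-1.0, -0.002, 0.0]] [13.8 33.1 81.9  0.  65.1 14.3]
```

View pics/w_side.png

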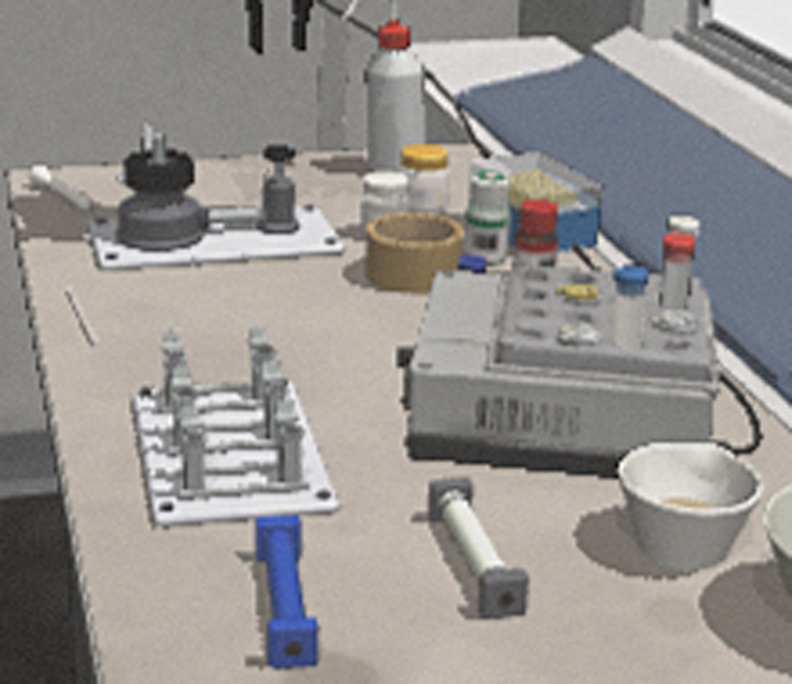

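{"name": "play_rows", "arguments": {"motion": [[[-40, -5, 45], [0, 0, 0], 1], [[-80, -10, 90], [0, 0, 0], 1], [[-105, -15, 138], [0, 0, 0], 1], [[-105, -20, 186], [0, 0, 0], 1], [[-105, -25, 234], [0, 0, 0], 1], [[-105, -30, 282], [0, 0, 0], 1], [[-105, -35, 330], [0, 0, 0], 1], [[-105, -40, 378], [0, 0, 0], 1]]}}

```text
time_s: 30.8
position: [0.5437, -0.1092, 0.2977]
tcp_rot: [[-0.001, 1.0, 0.003], [0.001, 0.003, -1.0], [-1.0, -0.001, -0.001]]
force: [1.1, -0.4, -0.6]
opening: 0.993
```

{"name": "play_rows", "arguments": {"motion": [[[0, -5, 45], [0, 0, 0], 1], [[0, -10, 90], [0, 0, 0], 1], [[0, -15, 138], [0, 0, 0], 1], [[0, -20, 186], [0, 0, 0], 1], [[0, -25, 234], [0, 0, 0], 1], [[0, -35, 280], [0, 0, 0], 1], [[0, -43, 299], [0, 0, 0], 1], [[0, -43, 299], [0, 0, 0], 1]]}}

```text
time_s: 31.6
position: [0.4999, -0.4092, 0.2969]
tcp_rot: [[-0.002, 1.0, -0.003], [0.001, -0.003, -1.0], [-1.0, -0.002, -0.001]]
force: [0.3, 0.5, 0.2]
opening: 1.001
```

```bash
python3 - <<'E'
from h import *
st(); bot.capture("wrist")
w=shot("wrist","x_wrist");st()
E
```

```text
31.6 [ 0.4999 -0.4092  0.2969] F [0.3 0.5 0.2] M [ 0.05 -0.05  0.  ] op 1.001
[[-0.002, 1.0, -0.003], [0.001, -0.003, -1.0], [-1.0, -0.002, -0.001]] [-49.2  28.   73.6  -0.   78.5 -49. ]
31.7 [ 0.5012 -0.4055  0.2975] F [0.1 0.9 0.3] M [ 0.04  0.06 -0.  ] op 0.994
[[-0.001, 1.0, 0.0], [0.003, 0.0, -1.0], [-1.0, -0.001, -0.003]] [-48.9  27.9  73.7   0.1  78.5 -48.9]
```

View pics/x_wrist.png

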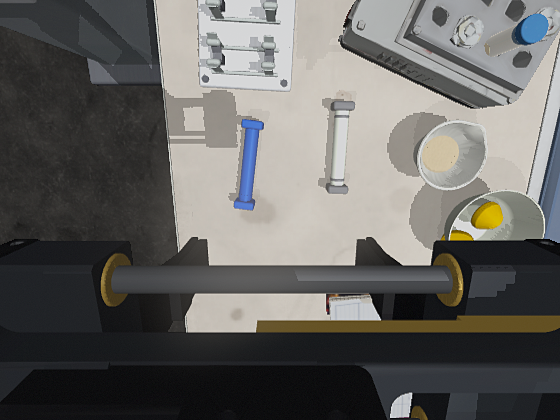

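```bash
cat > cart.py <<'E'
from h import *
def cartm(c,roi):
    x0,y0,x1,y1=roi; im=c["img"][y0:y1,x0:x1]; crop(c,"tmpc",x0,y0,x1,y1,6)
    hsv=cv2.cvtColor(im,cv2.COLOR_BGR2HSV)
E
python3 - <<'E'
from h import *
w=bot.capture("wrist"); crop(w,"x_c",310,85,375,205,6)
for uv in [(342,101),(338,192)]: print(toplane(w,uv,.02))
print(toplane(w,(340,146),.015))
for uv in [(204,83),(285,83)]: print("screws",toplane(w,uv,.01))
E
```

```text
[ 0.5860638  -0.29411036  0.02      ]
[ 0.58691242 -0.4236162   0.02      ]
[ 0.58739441 -0.35590281  0.015     ]
screws [ 0.39242691 -0.26944014  0.01      ]
screws [ 0.50647596 -0.26936918  0.01      ]
```

View pics/x_c.png

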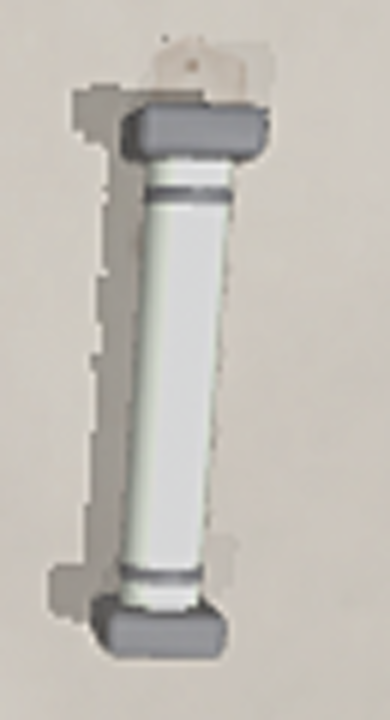

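{"name": "play_rows", "arguments": {"motion": [[[0, -10, -45], [0, 0, 0], 1], [[0, -20, -90], [0, 0, 0], 1], [[0, -30, -125], [0, 0, 0], 1], [[0, -30, -125], [0, 0, 0], 1], [[0, -30, -125], [0, 0, 0], 1], [[0, -30, -125], [0, 0, 0], 1]]}}

```text
time_s: 32.35
position: [0.4726, -0.2816, 0.299]
tcp_rot: [[0.001, 1.0, 0.001], [-0.001, 0.001, -1.0], [-1.0, 0.001, 0.001]]
force: [0.6, -0.5, -0.7]
opening: 0.996
```

```bash
python3 - <<'E'
from h import *
w=shot("wrist","y_wrist");st()
E
```

```text
32.4 [ 0.4725 -0.2821  0.2988] F [ 0.8 -1.   0.4] M [-0.   -0.01  0.01] op 1.001
[[0.001, 1.0, 0.001], [-0.001, 0.001, -1.0], [-1.0, 0.001, 0.001]] [-42.5  19.6  87.4  -0.   72.9 -42.5]
```

View pics/y_wrist.png

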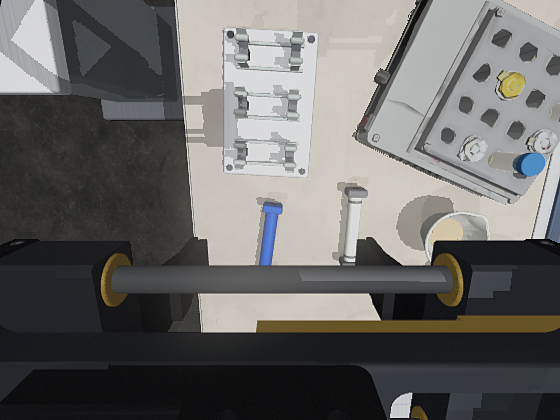

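```bash
python3 - <<'E'
from h import *
w=bot.capture("wrist"); st(); crop(w,"y_c",210,15,330,190,4.5)
for uv in [(230,33),(314,39),(229,170),(303,172)]: print("screws",toplane(w,uv,.01))
K,R,t=cam(w); print(-R.T@t)
for n in ("scene",): shot(n,"y_scene")
E
```

```text
32.45 [ 0.4723 -0.2823  0.2986] F [ 1.   0.8 -0.8] M [-0.05  0.06 -0.04] op 1.0
[[0.001, 1.0, -0.0], [-0.001, -0.0, -1.0], [-1.0, 0.001, 0.001]] [-42.5  19.6  87.4  -0.   72.9 -42.5]
screws [ 0.40354842 -0.08406533  0.01      ]
screws [ 0.51756281 -0.09120773  0.01      ]
screws [ 0.39379237 -0.269683    0.01      ]
screws [ 0.5061818  -0.27263817  0.01      ]
[ 0.47291316 -0.20935078  0.46096632]
```

View pics/y_c.png

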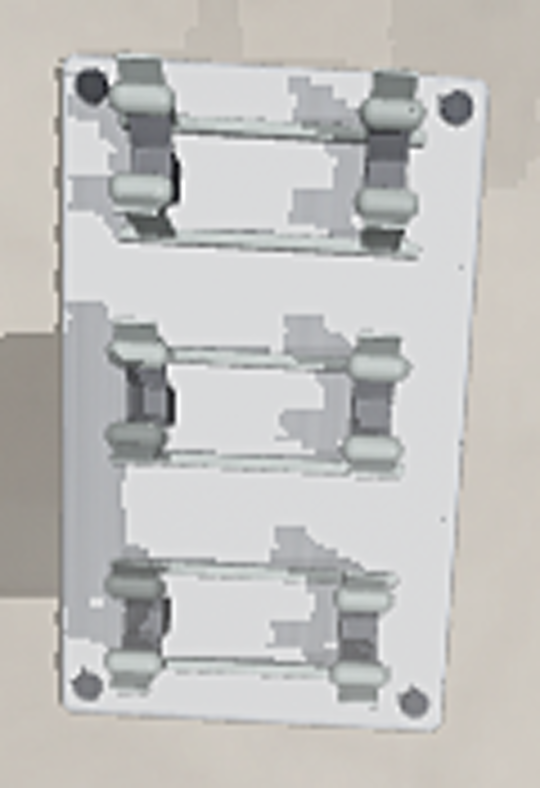

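View pics/y_scene.png

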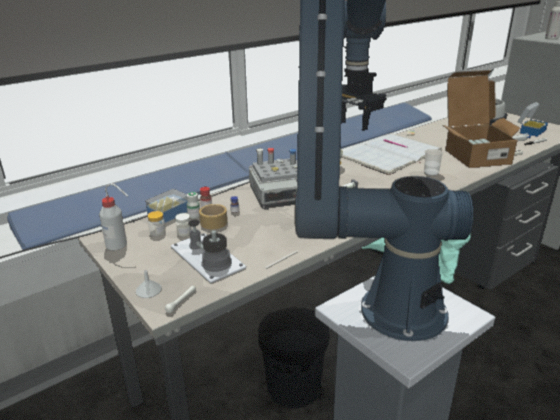

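```bash
python3 - <<'E'
from h import *
w=bot.capture("wrist")
f=lambda p:(p[0]/4.5+210,p[1]/4.5+15)
S=[toplane(w,f(p),.01) for p in [(92,86),(456,107),(87,685),(414,703)]]
for s in S: print(s)
C=np.mean(S,0); a=np.degrees(np.arctan2(*(S[1]-S[0])[[1,0]])),np.degrees(np.arctan2(*(S[3]-S[2])[[1,0]])),np.degrees(np.arctan2(-(S[0]-S[2])[0],(S[0]-S[2])[1])),np.degrees(np.arctan2(-(S[1]-S[3])[0],(S[1]-S[3])[1]))
print("C",C,a)
for P in ([(141,98),(393,113),(140,187),(387,203)],[(138,350),(378,365),(135,440),(373,450)],[(134,583),(364,600),(134,662),(359,675)]):
    Q=np.array([toplane(w,f(p),.066) for p in P]); print(Q.mean(0),np.linalg.norm(Q[1]-Q[0]),np.linalg.norm(Q[0]-Q[2]),np.degrees(np.arctan2(Q[1,1]-Q[0,1],Q[1,0]-Q[0,0])),np.degrees(np.arctan2(Q[3,1]-Q[2,1],Q[3,0]-Q[2,0])))
E
```

```text
[ 0.4037942  -0.08552389  0.01      ]
[ 0.51356904 -0.09118592  0.01      ]
[ 0.3940296  -0.26549091  0.01      ]
[ 0.50409479 -0.27156867  0.01      ]
C [ 0.45387191 -0.17844235  0.01      ] (np.float64(-2.952618144946244), np.float64(-3.1606389651822773), np.float64(-3.105692465808296), np.float64(-3.006584831031129))
[ 0.45792582 -0.11636218  0.066     ] 0.06674697096278699 0.02141854411489574 -3.0516147593064105 -3.375893961578265
[ 0.45463121 -0.1796693   0.066     ] 0.06650690807624979 0.023753537808780138 -3.35801906542623 -2.2975015721885867
[ 0.45142327 -0.24267437  0.066     ] 0.06662534324038535 0.022670569749872777 -4.153203858566424 -3.2999567005374653
```

{"name": "play_rows", "arguments": {"motion": [[[20, 25, 35], [0, 0, 0], 1], [[40, 50, 70], [0, 0, 0], 1], [[60, 80, 110], [0, 0, 0], 1], [[80, 115, 148], [0, 0, 0], 1], [[80, 115, 148], [0, 0, 0], 1], [[80, 115, 148], [0, 0, 0], 1], [[80, 115, 148], [0, 0, 0], 1]]}}

```text
time_s: 33.25
position: [0.586, -0.429, 0.2185]
tcp_rot: [[-0.001, 1.0, -0.0], [0.001, -0.0, -1.0], [-1.0, -0.001, -0.001]]
force: [-0.4, 0.4, -0.5]
opening: 0.997
```

```bash
python3 - <<'E'
from h import *
w=bot.capture("wrist")
w=shot("wrist","z_wrist");st(); K,R,t=cam(w); print(-R.T@t)
E
```

```text
33.35 [ 0.5863 -0.4286  0.2201] F [-0.5  0.4  0.9] M [ 0.   -0.   -0.06] op 1.003
[[0.001, 1.0, 0.0], [-0.0, 0.0, -1.0], [-1.0, 0.001, 0.0]] [-45.   38.6  65.9   0.   75.5 -45. ]
[ 0.5867483  -0.35622695  0.38170374]
```

View pics/z_wrist.png

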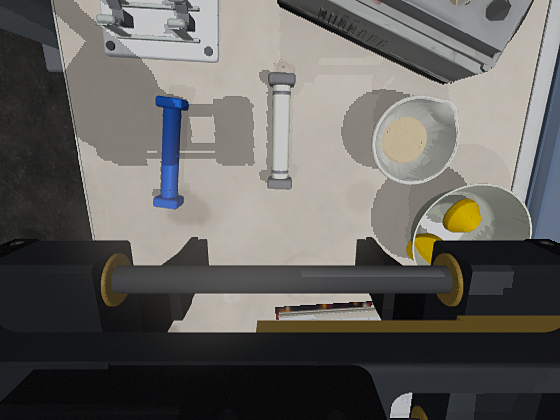

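```bash
python3 - <<'E'
from h import *
w=bot.capture("wrist"); crop(w,"z_c",255,60,310,200,5)
hsv=cv2.cvtColor(w["img"],cv2.COLOR_BGR2HSV); im=w["img"].astype(int)
# barrel: bright
for v in (105,115,125,135,145,155,165):
    row=im[v,255:310]; b=row.min(1)>200; xs=np.where(b)[0]+255
    print(v,xs.min() if len(xs) else None,xs.max() if len(xs) else None,len(xs))
a=toplane(w,(282.8,73),.03); b=toplane(w,(280,188.5),.02); print(a,b,np.linalg.norm(a-b))
E
```

```text
105 None None 0
115 None None 0
125 None None 0
135 None None 0
145 None None 0
155 None None 0
165 None None 0
[ 0.58842507 -0.29691296  0.03      ] [ 0.58524166 -0.42718078  0.02      ] 0.13068985352750973
```

View pics/z_c.png

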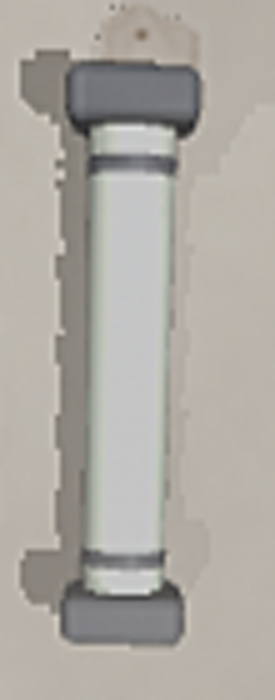

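```bash
python3 - <<'E'
from h import *
w=bot.capture("wrist")
f=lambda p:(p[0]/5+255,p[1]/5+60)
a=toplane(w,f((133,163)),.022);b=toplane(w,f((124,560)),.022);print(a,b,(a+b)/2,np.linalg.norm(a-b),np.degrees(np.arctan2((a-b)[1],(a-b)[0]))); st()
E
```

```text
[ 0.58732654 -0.31615869  0.022     ] [ 0.58521887 -0.40655438  0.022     ] [ 0.5862727  -0.36135653  0.022     ] 0.09042025898046799 88.66433526664616
33.45 [ 0.5865 -0.4287  0.2204] F [-0.5 -0.3 -0.4] M [-0.04  0.07  0.01] op 1.001
[[0.001, 1.0, 0.001], [-0.001, 0.001, -1.0], [-1.0, 0.001, 0.001]] [-45.   38.6  65.9   0.   75.5 -45. ]
```

```bash
python3 - <<'E'
from h import *
w=bot.capture("wrist")
for uv in [(278,3),(330,30),(360,43),(400,62),(445,82)]: print(uv,toplane(w,uv,.0),toplane(w,uv,.06),toplane(w,uv,.1))
E
```

```text
(278, 3) [ 0.58336251 -0.21964126  0.        ] [ 0.58391323 -0.24102845  0.06      ] [ 0.58428038 -0.25528657  0.1       ]
(330, 30) [ 6.42937772e-01 -2.46556685e-01  5.55111512e-17] [ 0.63414483 -0.26372251  0.06      ] [ 0.62828286 -0.27516639  0.1       ]
(360, 43) [ 0.67829447 -0.25992384  0.        ] [ 0.66395625 -0.27499319  0.06      ] [ 0.65439744 -0.28503942  0.1       ]
(400, 62) [ 0.72678925 -0.27997561  0.        ] [ 0.7048452  -0.29190007  0.06      ] [ 0.69021584 -0.29984972  0.1       ]
(445, 82) [ 0.78294998 -0.30176032  0.        ] [ 0.75219779 -0.31026811  0.06      ] [ 0.73169633 -0.31593997  0.1       ]
```

{"name": "play_rows", "arguments": {"motion": [[[20, 0, -35], [1.3, 0, 0], 1], [[60, 0, -67.5], [1.3, 0, 0], 1], [[110, 0, -67.5], [1.3, 0, 0], 1], [[155, 0, -67.5], [1.3, 0, 0], 1], [[175, 0, -67.5], [1.3, 0, 0], 1], [[175, 0, -67.5], [1.3, 0, 0], 1], [[175, 0, -67.5], [1.3, 0, 0], 1]]}}

```text
time_s: 34.2
position: [0.5872, -0.3623, 0.0447]
tcp_rot: [[0.001, 1.0, -0.022], [-0.001, -0.022, -1.0], [-1.0, 0.001, 0.001]]
force: [0.8, -0.4, 1.4]
opening: 0.999
```

```bash
python3 - <<'E'
from h import *
bot.capture("wrist")
st()
w=shot("wrist","aa_wrist"); c=bot.capture("side"); crop(c,"aa_side",240,170,420,340,4)
E
```

```text
34.25 [ 0.5879 -0.3629  0.0457] F [ 0.5 -0.2 -0.2] M [-0.   -0.01  0.  ] op 0.998
[[0.003, 1.0, -0.023], [-0.002, -0.023, -1.0], [-1.0, 0.003, 0.002]] [-40.9  47.2  78.9   0.   53.7 -39.6]
```

View pics/aa_wrist.png

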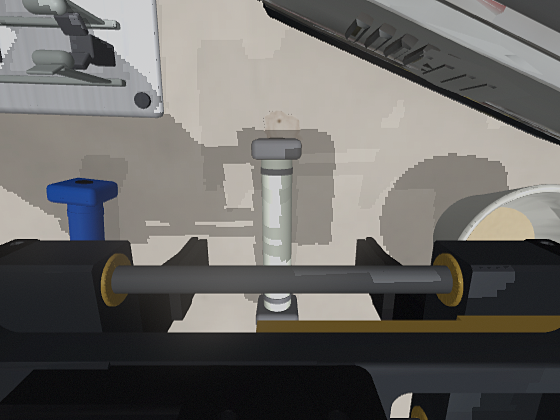

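View pics/aa_side.png

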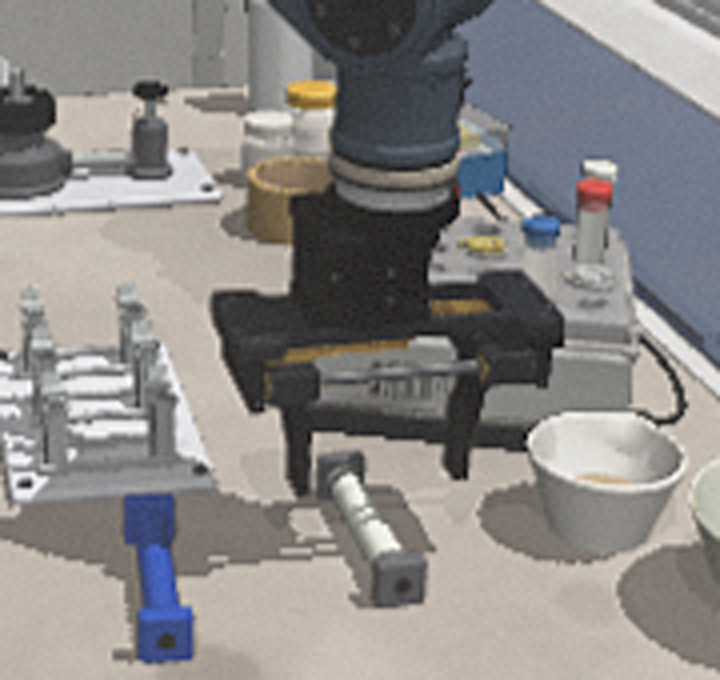

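{"name": "play_rows", "arguments": {"motion": [[[20, 0, 0], [0, 0, 0], 0.7], [[37, 0, 0], [0, 0, 0], 0.6], [[41, 0, 0], [0, 0, 0], 0.6], [[41, 0, 0], [0, 0, 0], 0.6], [[41, 0, 0], [0, 0, 0], 0.3], [[41, 0, 0], [0, 0, 0], 0.1], [[41, 0, 0], [0, 0, 0], 0.1], [[41, 0, 0], [0, 0, 0], 0.1]]}}

```text
time_s: 35.15
position: [0.5869, -0.3622, 0.003]
tcp_rot: [[0.001, 1.0, -0.023], [-0.001, -0.023, -1.0], [-1.0, 0.001, 0.001]]
force: [-0.9, 0.4, 0.3]
opening: 0.36
```

{"name": "play_rows", "arguments": {"motion": [[[0, 0, 0], [0, 0, 0], 0.1], [[0, 0, 0], [0, 0, 0], 0.1]]}}

```text
time_s: 35.35
position: [0.5866, -0.362, 0.0028]
tcp_rot: [[-0.0, 1.0, -0.023], [-0.0, -0.023, -1.0], [-1.0, -0.0, 0.0]]
force: [-0.7, -0.4, 1.3]
opening: 0.222
```

```bash
python3 - <<'E'
from h import *
w=shot("wrist","ab_wrist"); crop(w,"ab_w",220,120,350,330,3); st()
f=lambda p:(p[0]/3+220,p[1]/3+120)
E
```

```text
35.4 [ 0.5866 -0.362   0.0028] F [-0.6 -0.2  1.1] M [0.05 0.16 0.04] op 0.221
[[-0.0, 1.0, -0.023], [-0.0, -0.023, -1.0], [-1.0, -0.0, 0.0]] [-40.9  50.6  79.5  -0.   49.9 -39.6]
```

View pics/ab_w.png

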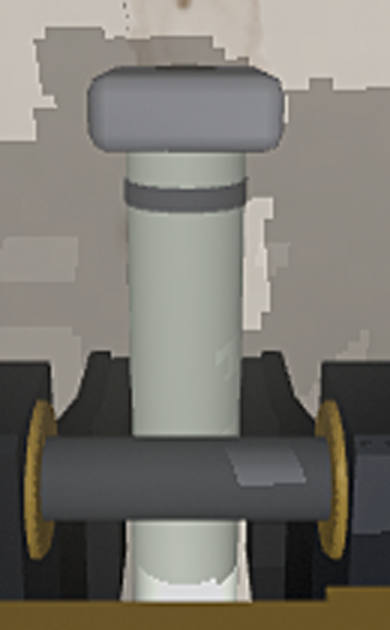

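```bash
python3 - <<'E'
from h import *
w=bot.capture("wrist")
print(toplane(w,(281.7,142.7),.03),toplane(w,(281.7,142.7),.027),toplane(w,(281.7,171),.015)); st()
E
```

```text
[ 0.58883076 -0.29527899  0.03      ] [ 0.58882984 -0.29540765  0.027     ] [ 0.58851774 -0.30988552  0.015     ]
35.45 [ 0.5866 -0.362   0.0028] F [-0.2  0.8  2. ] M [0.02 0.18 0.03] op 0.221
[[-0.0, 1.0, -0.023], [-0.0, -0.023, -1.0], [-1.0, -0.0, 0.0]] [-40.9  50.6  79.5  -0.   49.9 -39.6]
```

{"name": "play_rows", "arguments": {"motion": [[[-40, 0, 0], [0, 0, 0], 0.1], [[-90, 0, 0], [0, 0, 0], 0.1], [[-135, 0, 0], [0, 0, 0], 0.1], [[-157, -30, -25], [-8.5, 0, 0], 0.1], [[-157, -60, -50], [-17, 0, 0], 0.1], [[-157, -90, -75], [-25.5, 0, 0], 0.1], [[-157, -120, -100], [-34, 0, 0], 0.1], [[-157, -136.6, -115.2], [-42.5, 0, 0], 0.1]]}}

```text
time_s: 36.25
position: [0.4496, -0.2407, 0.1593]
tcp_rot: [[-0.003, 0.748, 0.663], [0.003, 0.663, -0.748], [-1.0, -0.0, -0.004]]
force: [-0.1, -0.0, -0.8]
opening: 0.223
```

{"name": "play_rows", "arguments": {"motion": [[[0, 0, 0], [-8.5, 0, 0], 0.1], [[0, 0, 0], [-17, 0, 0], 0.1], [[0, 0, 0], [-25.5, 0, 0], 0.1], [[0, 0, 0], [-34, 0, 0], 0.1], [[0, 0, 0], [-42.5, 0, 0], 0.1], [[0, 0, 0], [-45.8, 0, 0], 0.1], [[0, 0, 0], [-45.8, 0, 0], 0.1], [[0, 0, 0], [-45.8, 0, 0], 0.1]]}}

```text
time_s: 37.05
position: [0.4527, -0.2437, 0.1595]
tcp_rot: [[-0.0, 0.054, 0.999], [0.0, 0.999, -0.054], [-1.0, 0.0, -0.0]]
force: [0.6, -0.6, -0.7]
opening: 0.22
```

```bash
python3 - <<'E'
from h import *
bot.capture("wrist")
st()
w=shot("wrist","ac_wrist"); c=bot.capture("side"); crop(c,"ac_side",200,130,400,310,4)
E
```

```text
37.1 [ 0.4527 -0.2437  0.1595] F [ 0.4 -0.4 -0.5] M [ 0.11 -0.04  0.01] op 0.219
[[0.0, 0.053, 0.999], [0.0, 0.999, -0.053], [-1.0, 0.0, 0.0]] [ -40.8   27.   101.6    0.    51.5 -127.7]
```

View pics/ac_wrist.png

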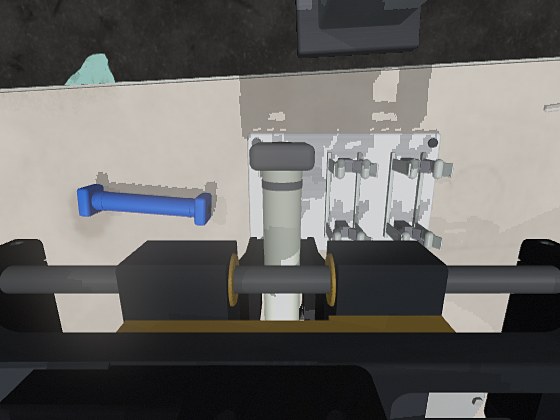

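View pics/ac_side.png

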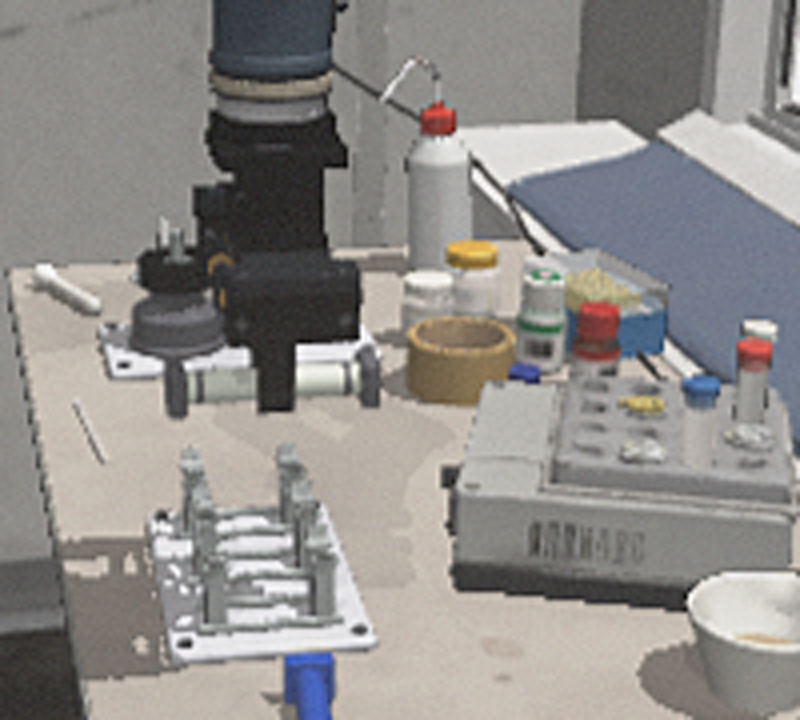

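{"name": "play_rows", "arguments": {"motion": [[[30, 0, 0], [0, 0, 0], 0.1], [[60, 0, 0], [0, 0, 0], 0.1], [[85, 0, 0], [0, 0, 0], 0.1], [[95, 0, 0], [0, 0, 0], 0.1], [[95, 0, 0], [0, 0, 0], 0.1], [[95, 0, 0], [0, 0, 0], 0.1]]}}

```text
time_s: 37.8
position: [0.4532, -0.2442, 0.0651]
tcp_rot: [[0.001, 0.052, 0.999], [-0.001, 0.999, -0.052], [-1.0, -0.001, 0.001]]
force: [0.8, 0.5, -0.2]
opening: 0.219
```

```bash
python3 - <<'E'
from h import *
w=shot("wrist","ad_wrist"); crop(w,"ad_w",180,60,480,270,2.6);c=bot.capture("side"); crop(c,"ad_side",215,200,315,300,7)
st()
E
```

```text
37.9 [ 0.4536 -0.2444  0.0657] F [-0.1 -0.9 -0.5] M [ 0.07 -0.04  0.02] op 0.217
[[0.002, 0.052, 0.999], [-0.002, 0.999, -0.052], [-1.0, -0.002, 0.002]] [ -40.8   36.2  105.2   -0.    38.4 -127.8]
```

View pics/ad_w.png

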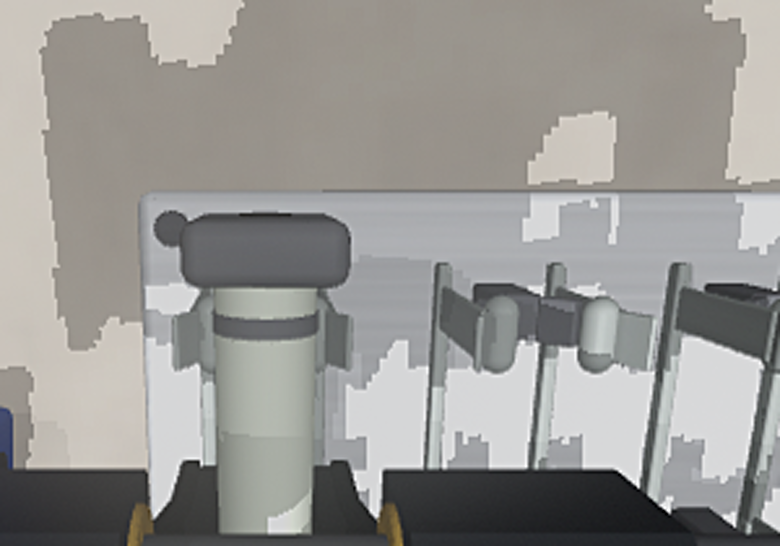

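View pics/ad_side.png

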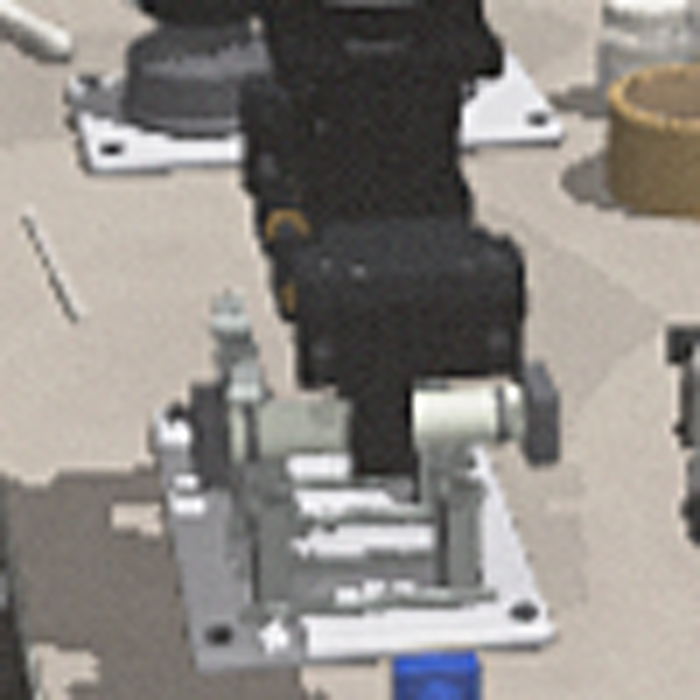

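{"name": "play_rows", "arguments": {"motion": [[[8, 0, 0], [0, 0, 0], 0.1], [[14, 0, 0], [0, 0, 0], 0.1], [[18, 0, 0], [0, 0, 0], 0.1], [[18, 0, 0], [0, 0, 0], 0.1]]}}

```text
time_s: 38.3
position: [0.4533, -0.2444, 0.0465]
tcp_rot: [[0.001, 0.052, 0.999], [-0.001, 0.999, -0.052], [-1.0, -0.001, 0.001]]
force: [1.7, -0.5, -0.2]
opening: 0.219
```

{"name": "play_rows", "arguments": {"motion": [[[2, 0, 0], [0, 0, 0], 0.1], [[4, 0, 0], [0, 0, 0], 0.1], [[6, 0, 0], [0, 0, 0], 0.1], [[6, 0, 0], [0, 0, 0], 0.1]]}}

```text
time_s: 38.7
position: [0.4533, -0.2443, 0.0407]
tcp_rot: [[0.001, 0.052, 0.999], [-0.001, 0.999, -0.052], [-1.0, -0.001, 0.001]]
force: [1.0, -1.3, 2.7]
opening: 0.223
```

{"name": "play_rows", "arguments": {"motion": [[[2, 0, 0], [0, 0, 0], 0.1], [[4, 0, 0], [0, 0, 0], 0.1], [[5.5, 0, 0], [0, 0, 0], 0.1], [[5.5, 0, 0], [0, 0, 0], 0.1]]}}

```text
time_s: 39.1
position: [0.4526, -0.2439, 0.0344]
tcp_rot: [[-0.0, 0.052, 0.999], [-0.0, 0.999, -0.052], [-1.0, -0.0, -0.0]]
force: [1.1, -3.1, -3.4]
opening: 0.222
```

```bash
python3 - <<'E'
from h import *
w=shot("wrist","ae_wrist"); crop(w,"ae_w",180,60,480,270,2.6);c=bot.capture("side"); crop(c,"ae_side",215,200,315,300,7)
st()
E
```

```text
39.2 [ 0.4526 -0.2439  0.0345] F [-0.2 -3.8 -5.5] M [-0.44  0.   -0.04] op 0.225
[[-0.0, 0.052, 0.999], [0.0, 0.999, -0.052], [-1.0, 0.0, -0.0]] [ -40.8   39.6  106.    -0.    34.5 -127.8]
```

View pics/ae_w.png

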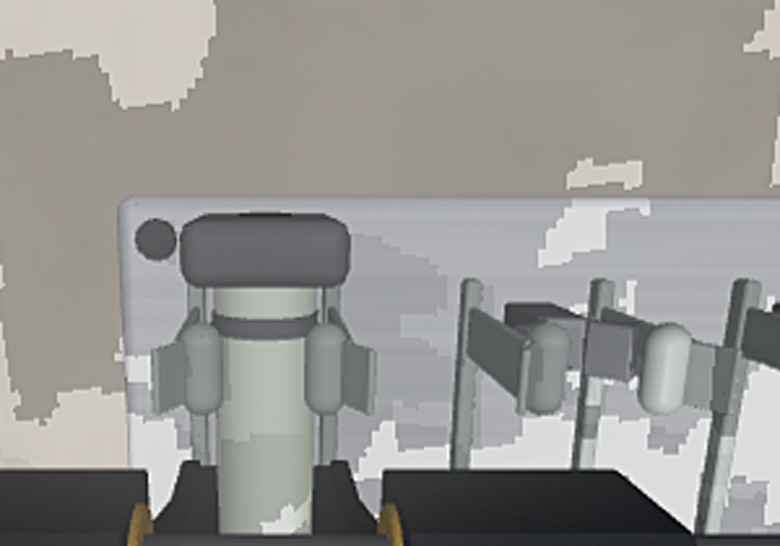

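View pics/ae_side.png

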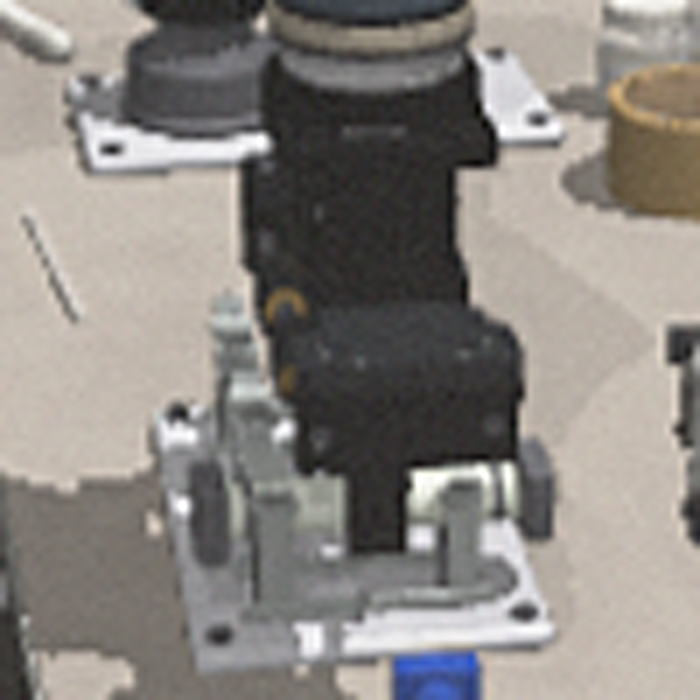

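{"name": "play_rows", "arguments": {"motion": [[[0.5, 0, 0], [0, 0, 0], 0.3], [[0.5, 0, 0], [0, 0, 0], 0.45], [[0.5, 0, 0], [0, 0, 0], 0.45], [[-30, 0, 0], [0, 0, 0], 0.45], [[-80, 0, 0], [0, 0, 0], 0.45], [[-130, 0, 0], [0, 0, 0], 0.6], [[-170, 0, 30], [0, 0, 0], 1], [[-170, 0, 70], [0, 0, 0], 1]]}}

```text
time_s: 40.0
position: [0.5248, -0.2487, 0.2119]
tcp_rot: [[0.009, 0.054, 0.999], [-0.006, 0.999, -0.053], [-1.0, -0.006, 0.009]]
force: [1.4, -0.1, 0.1]
opening: 0.638
```

```bash
python3 - <<'E'
from h import *
bot.capture("wrist")
w=shot("wrist","af_wrist"); crop(w,"af_w",180,60,480,240,2.6);c=bot.capture("side"); crop(c,"af_side",215,200,315,300,7)
st()
E
```

```text
40.15 [ 0.5243 -0.2471  0.2058] F [-0.5  0.1 -0.1] M [ 0.07  0.04 -0.04] op 0.775
[[0.002, 0.05, 0.999], [-0.001, 0.999, -0.05], [-1.0, -0.001, 0.002]] [ -36.3   27.8   89.9    0.    62.2 -123.4]
```

View pics/af_wrist.png

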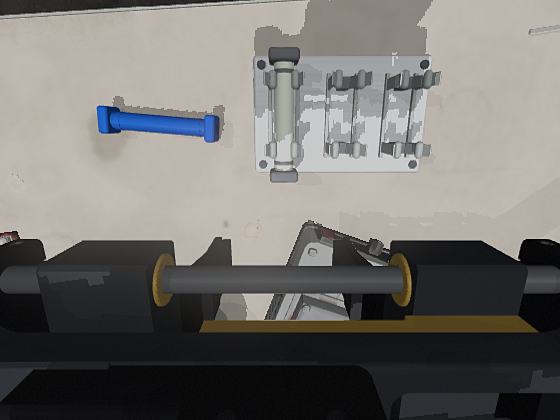

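View pics/af_side.png

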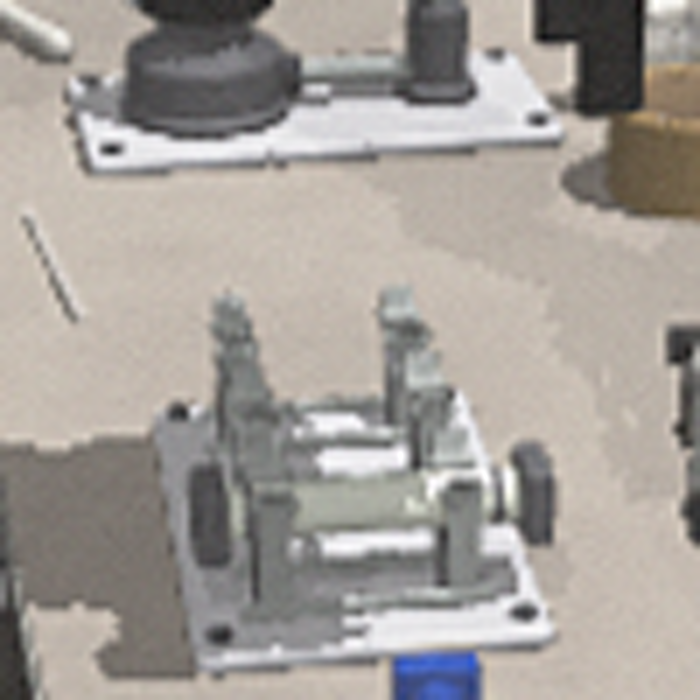

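```bash
python3 - <<'E'
from h import *
c=bot.capture("side"); u=np.array([.9986,-.0532,0]); P=np.array([.451,-.2438,.046]); n=np.array([.0532,.9986,0])
for z in (.031,.061):
  for s in (-.059,.059):
    q=P+u*s-n*.015; q[2]=z; print(z,s,(proj(c,[q])[0]-[215,200])*7)
w=bot.capture("wrist"); crop(w,"ag_w",240,35,440,190,4)
print((proj(w,[P+u*.065+[0,0,.015],P-u*.065+[0,0,.015]])-[240,35])*4)
E
```

```text
0.031 -0.059 [201.4128707  572.04814728]
0.031 0.059 [527.41385858 547.69538179]
0.061 -0.059 [199.71253966 496.92286094]
0.061 0.059 [528.75211818 473.58399041]
[[154.73657492 630.29972179]
 [154.74105622  86.36880238]]
```

View pics/ag_w.png

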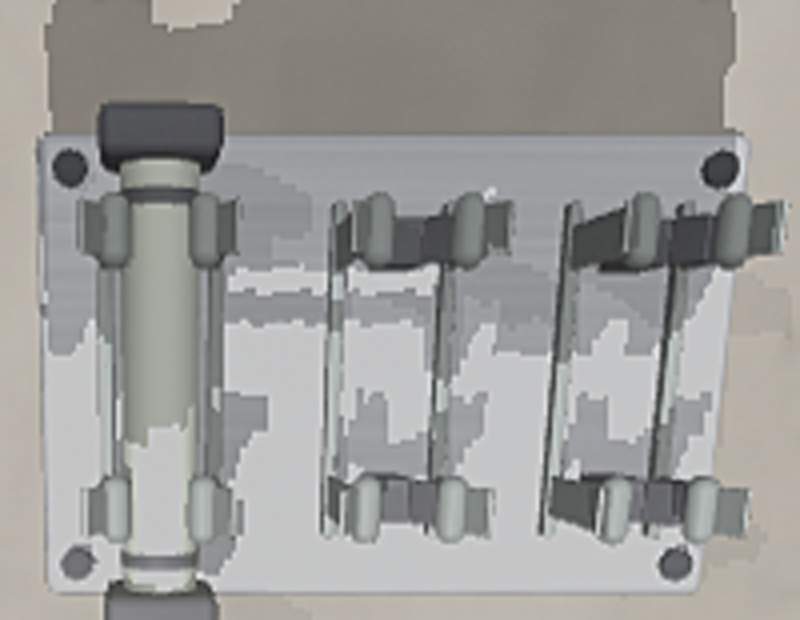

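{"name": "play_rows", "arguments": {"motion": [[[0, 0, -40], [0, 0, 0], 0], [[0, 0, -71], [0, 0, 0], 0], [[40, 0, -71], [0, 0, 0], 0], [[80, 0, -71], [0, 0, 0], 0], [[120, 0, -71], [0, 0, 0], 0], [[138, 0, -71], [0, 0, 0], 0], [[138, 0, -71], [0, 0, 0], 0], [[138, 0, -71], [0, 0, 0], 0]]}}

```text
time_s: 41.05
position: [0.4506, -0.2432, 0.0668]
tcp_rot: [[-0.002, 0.053, 0.999], [0.002, 0.999, -0.053], [-1.0, 0.001, -0.002]]
force: [0.8, -0.7, 0.8]
opening: 0.311
```

{"name": "play_rows", "arguments": {"motion": [[[4, 0, 0], [0, 0, 0], 0], [[7, 0, 0], [0, 0, 0], 0], [[7, 0, 0], [0, 0, 0], 0], [[7, 0, 0], [0, 0, 0], 0]]}}

```text
time_s: 41.45
position: [0.452, -0.2438, 0.0606]
tcp_rot: [[0.001, 0.052, 0.999], [-0.001, 0.999, -0.052], [-1.0, -0.001, 0.001]]
force: [0.9, 0.0, 0.1]
opening: 0.019
```

{"name": "play_rows", "arguments": {"motion": [[[1, 0, 0], [0, 0, 0], 0], [[2, 0, 0], [0, 0, 0], 0], [[3, 0, 0], [0, 0, 0], 0], [[3, 0, 0], [0, 0, 0], 0]]}}

```text
time_s: 41.85
position: [0.4517, -0.2436, 0.0569]
tcp_rot: [[-0.0, 0.052, 0.999], [0.0, 0.999, -0.052], [-1.0, 0.0, -0.0]]
force: [-0.4, 0.5, 0.8]
opening: 0.008
```

{"name": "play_rows", "arguments": {"motion": [[[0.7, 0, 0], [0, 0, 0], 0], [[1.5, 0, 0], [0, 0, 0], 0], [[1.5, 0, 0], [0, 0, 0], 0]]}}

```text
time_s: 42.15
position: [0.4518, -0.2437, 0.0562]
tcp_rot: [[0.0, 0.052, 0.999], [-0.0, 0.999, -0.052], [-1.0, -0.0, 0.0]]
force: [-1.7, 1.2, 5.5]
opening: 0.004
```

{"name": "play_rows", "arguments": {"motion": [[[-40, 0, 0], [0, 0, 0], 0.2], [[-90, 0, 0], [0, 0, 0], 0.5], [[-140, 0, 0], [0, 0, 0], 1], [[-190, 0, 0], [0, 0, 0], 1], [[-230, 0, 30], [0, 0, 0], 1], [[-230, 0, 50], [0, 0, 0], 1], [[-230, 0, 50], [0, 0, 0], 1]]}}

```text
time_s: 42.85
position: [0.5042, -0.2471, 0.2873]
tcp_rot: [[0.005, 0.051, 0.999], [-0.003, 0.999, -0.051], [-1.0, -0.003, 0.005]]
force: [-0.5, 0.9, -0.1]
opening: 0.557
```

```bash
python3 - <<'E'
from h import *
shot("scene","ah_scene"); shot("side","ah_side"); c=bot.capture("side");st()
crop(c,"ah_sc",200,170,420,350,3.6); crop(c,"ah_un",215,160,335,240,6)
E
```

```text
43.0 [ 0.5001 -0.2454  0.2841] F [-0.8 -0.9  0.2] M [ 0.08 -0.02 -0.02] op 0.696
[[-0.004, 0.052, 0.999], [0.002, 0.999, -0.052], [-1.0, 0.002, -0.004]] [ -37.6   21.2   87.4   -0.    71.7 -124.6]
```

View pics/ah_scene.png

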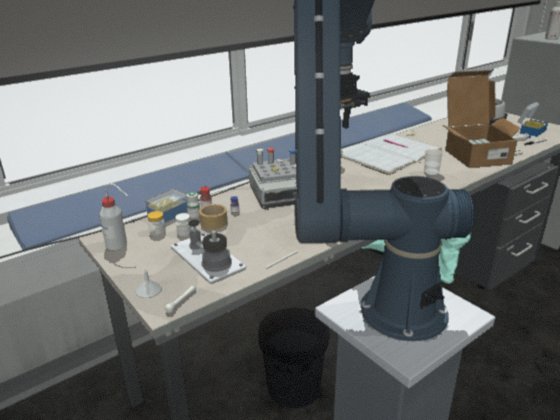

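View pics/ah_side.png

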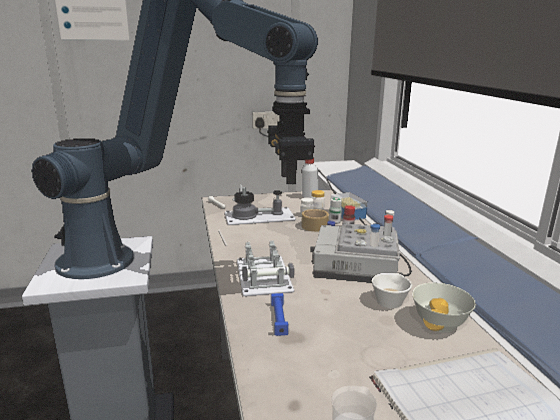

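View pics/ah_un.png

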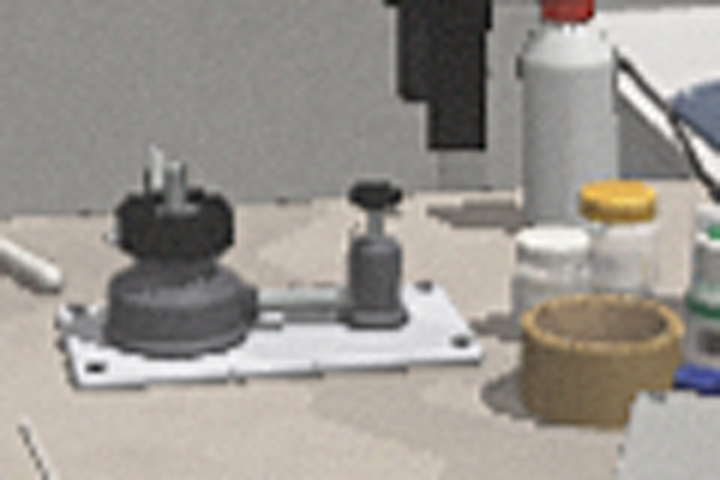

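```bash
python3 - <<'E'
from rig import bot
print(bot.hand_in())
E
```

```text
the job is handed in; nothing more can be done
None
```

I've handed the job in at 43 s: the ring is back on tight over the disk, the plunger has been pressed and is up again, and the one loose cartridge is clipped in. No verdict was reported.

- **Ring and disk:** I unscrewed the ring (about 103° counter-clockwise), set it aside, laid the disk in the mouth and screwed the ring back on clockwise. It sank with the thread for roughly 65–75°. Then the height stopped at about 78 mm for the ring's middle, which is the home value, and the pads slipped through the rest of the turn. The one torque reading taken while turning was 1.1 N·m. I took that as tight and did not grip the ring again to re-check.
- **Plunger:** I pressed it down to a tip height of about 75.8 mm. The force rose to 14 N, well above the 7.5 N needed at the stop, so it reached the stop. Pictures afterwards show it back up.
- **Cartridge:** I found only one loose white cartridge and clicked it into the end place of the rail nearest the blue look-alike. A light 5.5 N touch met the barrel top at about 56 mm, the home height. One picture suggested its left end might sit about a pixel high, within measuring error.
- **Other items:** The blue look-alike, tape, pestle and rod look untouched in the last pictures.
- **Camera disagreements:** Camera positions disagreed with the arm's readings by up to about 2 mm, and I saw no sign of anything being knocked aside.

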